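# Pack the fitter's kit box, castings lowest

## Task

Pack the grey kit box with the heavy parts at the bottom and the light ones on top: lift out its blue tray and park it on the bench, lay every chrome angle valve flat on the box floor, and put the tray back level on its corner posts over them. On the tray go every black rubber gasket and the medium-sized one of the three white couplings; leave the other two couplings and everything else where they are.

Things in the scene. Friction and masses are not known exactly. Their poses are not given: they have to be found in the camera images.
- kit_box: open grey plastic kit box fixed to the bench, outside 160 (its x) x 216 (its y) x 75 mm high, walls and floor 5 mm (inside 150 x 206). A black post 20 x 20 mm stands in each inner corner, its top 44 mm above the bench; the tray rests on these four posts. Origin: centre of the underside, z up.
- tray: blue lift-out plastic tray, 140 (x) x 196 (y) mm, floor 4 mm thick, rim 12 mm high and 3 mm thick, 0.2 kg. A 6 mm web 100 mm long runs along its x through the middle, carrying a yellow handle bar. Starts seated in the box with 5 mm play all round, origin 44 mm above the bench. Origin: centre of the underside, z up.
- tray_handle (a point): centre of the tray's yellow handle bar, 55 mm above the tray's underside; the bar is 90 mm long (tray x), 14 mm wide (tray y) and 14 mm high (48 to 62 mm above the underside). Grip it across its width.
- valve1: chrome angle valve, a heavy casting (about 0.45 kg), lying flat; two or three are present. Long axis x, from the brass thread at x=-46 mm to the grey handle at x=+60 mm; square body 40 (x) x 32 (y) x 32 mm high centred on the origin in x and y; side outlet (24 mm thick) leaves at x=33 mm towards +y, to y=42 mm. Origin: under the square body, on its underside, z up; about 32 mm high.
- valve1_mid (a point): centre of that valve's square body, 16 mm above its underside: grip here across y
- valve2: chrome angle valve, a heavy casting (about 0.45 kg), lying flat; two or three are present. Long axis x, from the brass thread at x=-46 mm to the grey handle at x=+60 mm; square body 40 (x) x 32 (y) x 32 mm high centred on the origin in x and y; side outlet (24 mm thick) leaves at x=33 mm towards +y, to y=42 mm. Origin: under the square body, on its underside, z up; about 32 mm high.
- valve2_mid (a point): centre of that valve's square body, 16 mm above its underside: grip here across y
- valve3: chrome angle valve, a heavy casting (about 0.45 kg), lying flat; two or three are present. Long axis x, from the brass thread at x=-46 mm to the grey handle at x=+60 mm; square body 40 (x) x 32 (y) x 32 mm high centred on the origin in x and y; side outlet (24 mm thick) leaves at x=33 mm towards +y, to y=42 mm. Origin: under the square body, on its underside, z up; about 32 mm high.
- valve3_mid (a point): centre of that valve's square body, 16 mm above its underside: grip here across y
- coupling_small: white plastic coupling, the small one of three of the same shape: 62 mm long along its x, a hexagonal nut 37 mm across flats at each end (17 mm long), a round barrel 28 mm thick between them; lies on a flat of the nuts. Origin: under the middle of its length; to be left alone.
- coupling_medium: white plastic coupling, the medium one of three of the same shape: 74 mm long along its x, a hexagonal nut 46 mm across flats at each end (20 mm long), a round barrel 35 mm thick between them; lies on a flat of the nuts. Origin: under the middle of its length, about 0.09 kg.
- coupling_large: white plastic coupling, the large one of three of the same shape: 88 mm long along its x, a hexagonal nut 57 mm across flats at each end (24 mm long), a round barrel 43 mm thick between them; lies on a flat of the nuts. Origin: under the middle of its length; to be left alone.
- coupling_medium_mid (a point): centre of the medium coupling, on its axis, 23 mm above its underside as it starts; the barrel can be gripped here, across the axis
- gasket1: flat black square rubber flange gasket, 76 x 76 mm with a 44 x 44 mm square hole (a frame of four bars 16 mm wide), 10 mm thick, 35 g, stiff; one or two are present. Lies flat; pinch one bar across its width, one finger in the hole. Sides along its x and y. Origin: centre of the hole, on the underside.
- gasket2: flat black square rubber flange gasket, 76 x 76 mm with a 44 x 44 mm square hole (a frame of four bars 16 mm wide), 10 mm thick, 35 g, stiff; one or two are present. Lies flat; pinch one bar across its width, one finger in the hole. Sides along its x and y. Origin: centre of the hole, on the underside.
- pipe_wrench: steel pipe wrench lying flat, about 205 mm long, 18 mm high, bystander. Origin about its middle.
- flush_button: black flush button plate 110 x 80 x 12 mm with a round button to 19 mm, bystander. Origin: centre of the underside.
- tape_roll: white roll, 60 mm across, 20 mm high, bystander. Origin: centre of the underside.
- washer_jar: clear jar of washers with white cap, 74 mm across, 95 mm high, on a turntable on the ribbed organiser, bystander. Origin: centre of the underside.
Mind the look-alikes: they are no part of the job. Leave any orange or turquoise look-alike of the valve2 alone.

How it is judged:
On the way, in this order (a step that is already met when the one before it is completed fails the run):
1. the tray has been lifted out and is clear of the box (horizontal distance between tray and kit_box above 0.14 m), for 0.2 s.
2. every valve lies on the floor of the box (x of valve1_mid in the frame of kit_box between -0.075 and 0.075 m and y of valve1_mid in the frame of kit_box between -0.103 and 0.103 m and z of each of valve1_mid, valve2_mid, valve3_mid in the frame of kit_box below 0.03 m and x of valve2_mid in the frame of kit_box between -0.075 and 0.075 m and y of valve2_mid in the frame of kit_box between -0.103 and 0.103 m and x of valve3_mid in the frame of kit_box between -0.075 and 0.075 m and y of valve3_mid in the frame of kit_box between -0.103 and 0.103 m), for 0.2 s.
3. the tray is back level on the corner posts, over the valves (all of step 2 and z of tray in the frame of kit_box between 0.04 and 0.048 m and x of tray in the frame of kit_box between -0.02 and 0.02 m and y of tray in the frame of kit_box between -0.02 and 0.02 m and angle between tray's own z axis and vertical below 0.05 rad), for 0.2 s.
At the end, for the whole second after the job is handed in: Valves on the box floor (body centre at most 30 mm above box underside), tray on its posts (underside 40-48 mm above box underside, tilt < 0.05 rad), gaskets and medium coupling on it (centres inside its outline, 1-60 mm above its underside), all at rest (< 0.03 m/s) (all of step 3 and x of gasket1 in the frame of tray between -0.068 and 0.068 m and y of gasket1 in the frame of tray between -0.096 and 0.096 m and z of gasket1 in the frame of tray between 0.001 and 0.06 m and x of gasket2 in the frame of tray between -0.068 and 0.068 m and y of gasket2 in the frame of tray between -0.096 and 0.096 m and z of gasket2 in the frame of tray between 0.001 and 0.06 m and x of coupling_medium_mid in the frame of tray between -0.068 and 0.068 m and y of coupling_medium_mid in the frame of tray between -0.096 and 0.096 m and z of coupling_medium_mid in the frame of tray between 0.001 and 0.06 m and linear speed of each of valve1, valve2, valve3, gasket1, gasket2, coupling_medium, tray below 0.03 m/s); the robot touches nothing.
It fails at once if a bystander (either other coupling, wrench, flush button, tape roll, jar) is moved more than 60 mm (distance of any of coupling_small, coupling_large, pipe_wrench, flush_button, tape_roll, washer_jar from where it was at the start of the episode above 0.06 m).
Of valve1, valve2, valve3 only 2 to 3 are there at a start; the rules pass over those that are not, and their reading is None.
Of gasket1, gasket2 only 1 to 2 are there at a start; the rules pass over those that are not, and their reading is None.
At some moment in a run one of valve1, valve2, valve3, gasket1, gasket2 may be knocked a few centimetres aside while the robot is not near it.
Once in a run the grip may slacken for a moment while it holds something.
It also fails if it takes over 210 s, if anything falls off the work surface, if the arm or the gripper's body presses on something with over 40 N, if the wrist force passes 120 N, or if a joint passes its speed limit or range.

## Robot

A 7-joint arm with a two-finger parallel gripper is mounted at the origin on the work surface. World frame = base frame: x ahead of the robot, y to its left, z up, the work surface at z = 0. Lengths are in m, angles in rad, forces in N, time in s.
With the tool pointing down it reaches from about 0.425 to 0.8 m from the base axis. Payload 8.3 kg.
Tool frame: the origin (TCP) lies on the front face of the gripper's body, between the roots of the fingers; the fingertips stand 73 mm ahead of it and the grasp point (between the pads) lies 54 mm ahead of it; z points along the fingers, y is the line along which they close (so a half turn about z gives the same grasp; the last joint's range is limited). The gripper opens to 85 mm and grips with 20 to 120 N. Pads are 22 mm wide; open, the fingers measure 114 mm over their backs; the gripper's body (76 mm by 85 mm) begins 54 mm behind the grasp point. The pads swing forward as they close: fully open they stand 13 mm farther back than shut.
Start: joints at [1.157, 0.383, 0.016, 1.37, -0.006, 1.388, -0.046], TCP at [0.215, -0.587, 0.304] pointing down, gripper open.
Joint ranges: [-2.95, 2.95], [-0.25, 2.06], [-1.52, 1.56], [0.18, 2.33], [-1.44, 4.58], [0.02, 2.06], [-3.01, 3.01]. Speed limits (rad/s): [2.39, 2.39, 3.01, 3.01, 3.14, 3.14, 3.14].

## Interface

Orientations are given as a unit quaternion [w, x, y, z].
In Python, from rig import state, get_image, camera_model, hand_in gives the robot as it stands.
- The arm moves only by the tool arm_command, never from a script. Its argument "deltas" is one flat list of numbers, 6 for each row, row after row: the shift along the tool's x, y, z in m, then the turn, a rotation vector about the tool's x, y, z in degrees. A call has 1 to 5 rows; each row shifts and turns the commanded pose from where the row before left it, along the tool's axes as they then stand; what a row does not reach is not made up. A row lasts 1/10 s, in which the tool goes at most 50 mm and 8.59 degrees, less where a joint would pass 70% of its speed; a pose out of reach is approached as far as the arm can. A call is refused whole if a number of a shift passes 0.05 or a number of a turn 8.59, either way. A call with a gripper value outside its range is refused whole. "gripper" is the opening, from -1 (shut) to 1 (fully open), set as the call begins (left out, the last holds). The fingers move at their own pace and stop on an object; the grip force is fixed at half the most. Time passes only in rows, so rows that do not move let the fingers close. It gives the time, the measured TCP pose, the force, the opening and the grip force at its end, in the units of the state.
- state(): the state, without advancing time (a new reading comes with each control period).
- get_image(name): name is "scene" or "top"; returns the picture (480x640x3 uint8, red, green, blue); there is no depth.
- camera_model(name): a dict with "fx", "fy", "cx", "cy" (pixels), "T" (4x4, takes a point from camera to world coordinates). Camera axes: x right, y down, z forward; pixel columns grow to the right and rows downward; lengths in m; the calibration is good to about 2 mm. A picture is of the moment at which its call begins. camera_model takes no time and is no camera call.
- hand_in(): hands the job in; it is judged then, once.
The state is a dict: "clock": time; "joint_pos": joint angles; "dq": joint speeds; "joint_efforts": joint torques, N m; "eef_pos": TCP position; "orientation": TCP orientation; "wrist_force": force on the tool from outside, world axes, zero at the start; "torque": the same for the moment, N m; "grip_width": finger opening in m; "finger_force": force on a finger pad.
Only numpy, scipy, OpenCV 4.12 (cv2) and the standard library are available. Lean on these libraries where they do the work, as an engineer would, in place of code of your own. Each camera call takes 0.05 s, during which the arm holds its last target. There are 200 camera calls.

## Working session

There is one attempt and no reset: what is moved stays moved. The work goes in short steps, Python scripts to look and compute and a tool call to move; the robot and the scene stay as the last step left them, time stands still between calls to the robot, and variables do not carry over. Pictures are saved under pics/ and viewed, at most 14 in all, crops included, and the job is handed in when it is done.

Besides the shell and the picture viewer there is one more tool, called after "Emit:" as name(argument=value, ...) on one line, values as JSON. arm_command: Moves the arm, as the interface text tells. Its arguments: {"type":"object","properties":{"deltas":{"type":"array","items":{"type":"number"}},"gripper":{"type":"number"}},"required":["deltas"]}

```bash
ls; mkdir -p pics; python3 - <<'E'
from rig import *
import cv2, numpy as np
np.set_printoptions(precision=4,suppress=True)
for n in ("top","scene"):
    im=get_image(n); cv2.imwrite(f"pics/{n}0.png",im[:,:,::-1]); m=camera_model(n); print(n,m["fx"],m["cx"],m["cy"]); print(np.array(m["T"]))
s=state(); print(s)
E
```

```text
pics
top 624.8199249147087 320.619074311032 235.96494521286854
[[-0.0747 -0.9746  0.2111  0.1595]
 [-0.9972  0.0745 -0.0088 -0.0434]
 [-0.0071 -0.2111 -0.9774  1.8624]
 [ 0.      0.      0.      1.    ]]
scene 557.5816006614128 324.1588364613437 244.3891260274356
[[-0.8504  0.3253 -0.4135  1.1123]
 [ 0.526   0.5105 -0.6803  0.9065]
 [-0.0102 -0.796  -0.6052  0.9452]
 [ 0.      0.      0.      1.    ]]
{'clock': 0.1, 'joint_pos': array([ 1.1571,  0.3842,  0.0164,  1.3711, -0.0063,  1.3882, -0.0465]), 'dq': array([ 0.0015, -0.0022,  0.0006, -0.0041,  0.0006,  0.001 , -0.0008]), 'joint_efforts': array([  0.0023, -62.9137,   0.8473, -37.2756,   0.0169,   0.0105,
        -0.    ]), 'eef_pos': array([ 0.2147, -0.5866,  0.303 ]), 'orientation': array([-0.0009,  0.9847,  0.1745, -0.0002]), 'wrist_force': array([ 0.8069, -0.2888,  0.8314]), 'torque': array([-0.0386, -0.0252, -0.0131]), 'finger_force': 0.0, 'grip_width': 0.08544672858664128}
```

View pics/top0.png

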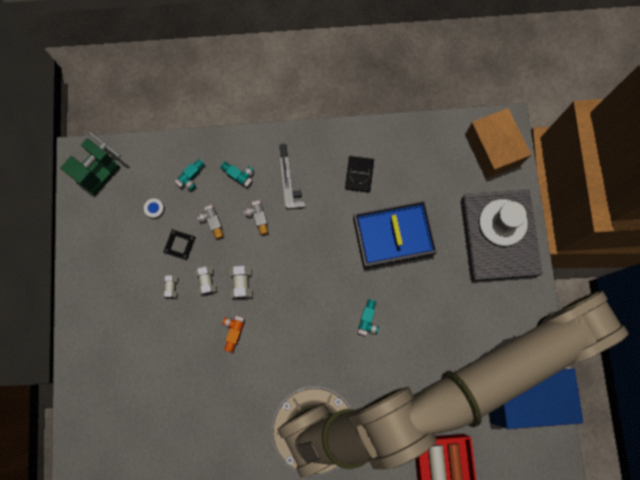

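View pics/scene0.png

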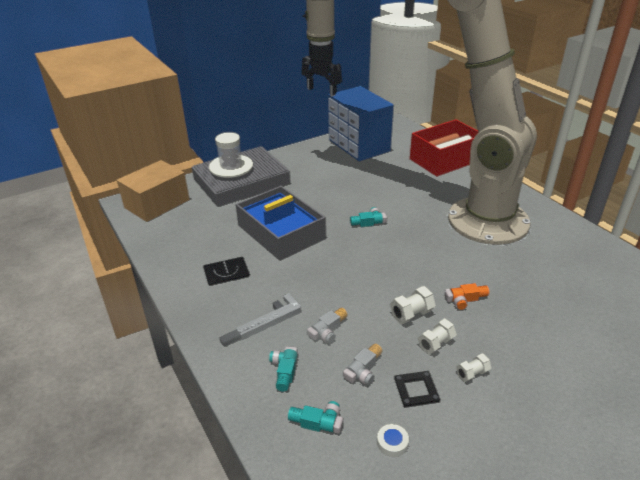

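```bash
cat > h.py <<'E'
from rig import *
import cv2, numpy as np
np.set_printoptions(precision=4,suppress=True)
def ray(n,u,v,z):
    m=camera_model(n);T=np.array(m["T"])
    d=T[:3,:3]@np.array([(u-m["cx"])/m["fx"],(v-m["cy"])/m["fy"],1.]);o=T[:3,3]
    return o+d*(z-o[2])/d[2]
def pix(n,p):
    m=camera_model(n);T=np.array(m["T"]);c=T[:3,:3].T@(np.array(p)-T[:3,3])
    return np.array([m["fx"]*c[0]/c[2]+m["cx"],m["fy"]*c[1]/c[2]+m["cy"]])
def crop(n,im,x,y,w,h,s,out):
    cv2.imwrite(out,cv2.resize(im[y:y+h,x:x+w,::-1],None,fx=s,fy=s,interpolation=cv2.INTER_CUBIC))
def blobs(mask,amin=15):
    k,l,st,c=cv2.connectedComponentsWithStats(mask.astype(np.uint8))
    return [(l==i,st[i],c[i]) for i in range(1,k) if st[i][4]>=amin]
E
python3 - <<'E'
from h import *
a=cv2.imread("pics/top0.png")[:,:,::-1]; b=cv2.imread("pics/scene0.png")[:,:,::-1]
A=cv2.resize(a[190:310,140:290],None,fx=4,fy=4,interpolation=cv2.INTER_CUBIC)
crop("top",a,150,190,120,120,5,"pics/c1.png")
crop("scene",b,300,270,200,150,4,"pics/c2.png")
h=cv2.cvtColor(a,cv2.COLOR_RGB2HSV); hs=cv2.cvtColor(b,cv2.COLOR_RGB2HSV)
for nm,img,H in(("top",a,h),("scene",b,hs)):
    I=img.astype(int)
    ye=(H[...,0]>22)&(H[...,0]<33)&(H[...,1]>150)&(H[...,2]>120)
    br=(H[...,0]>8)&(H[...,0]<24)&(H[...,1]>90)&(H[...,2]>90)
    for t,m,z in(("yellow",ye,.1055),("brass",br,.016)):
        for l,st,c in blobs(m,8):
            if st[4]<800: print(nm,t,st,c,ray(nm,*c,z))
    bl=(H[...,0]>105)&(H[...,0]<128)&(H[...,1]>150)&(H[...,2]>60)
    for l,st,c in blobs(bl,800): print(nm,"blue",st,c)
    
E
```

```text
top yellow [392 216  10  29 111] [396.3333 229.9009] [ 0.5401 -0.278   0.1055]
top brass [259 224   9  10  71] [262.6479 228.7606] [0.5939 0.1136 0.016 ]
top brass [213 228  10  10  74] [217.4054 232.5676] [0.5926 0.251  0.016 ]
top brass [222 317   5   9  27] [223.7037 320.8519] [0.3253 0.2431 0.016 ]
top brass [224 320  19  33 352] [232.4972 334.767 ] [0.2829 0.2191 0.016 ]
top brass [450 445  11  35 267] [455.0262 461.8839] [-0.1158 -0.387   0.016 ]
top blue [ 358  205   75   57 2899] [394.7744 233.1625]
top blue [ 504  369   78   59 3077] [546.3533 403.1134]
scene yellow [265 195  28  15 145] [278.5034 202.1655] [ 0.5437 -0.2694  0.1055]
scene brass [610   3   7   6  13] [613.3077   5.6923] [-2.3103 -1.2496  0.016 ]
scene brass [506   9  16   7  29] [513.4828  12.069 ] [-1.6974 -1.4893  0.016 ]
scene brass [602  12   5   5  10] [604.2  14. ] [-2.1063 -1.1633  0.016 ]
scene brass [443  15   6   3   9] [445.      16.2222] [-1.2983 -1.6501  0.016 ]
scene brass [450  16   6   5  13] [452.7692  18.3077] [-1.3066 -1.592   0.016 ]
scene brass [429  18  37  42 483] [450.1429  38.0828] [-
[... 1625 characters left out ...]
  9] [267.     209.1111] [ 0.5304 -0.3795  0.016 ]
scene brass [599 209  13  22  84] [605.3333 222.7976] [-0.2583  0.2095  0.016 ]
scene brass [621 231  18  15  95] [629.7684 238.1053] [-0.2513  0.2925  0.016 ]
scene brass [451 283  39  27 570] [469.0772 293.386 ] [0.2817 0.2229 0.016 ]
scene brass [335 308  12  12  88] [341.1477 312.75  ] [0.5844 0.1114 0.016 ]
scene brass [115 325  22  13 113] [122.1947 331.0708] [ 1.0421 -0.1074  0.016 ]
scene brass [369 344  13  12  94] [375.5213 348.883 ] [0.5823 0.247  0.016 ]
scene blue [    0     0   329   181 26989] [149.7235  68.4307]
scene blue [ 333    0   71  160 3948] [360.4384  76.5046]
scene blue [ 244  193   72   43 1407] [279.8898 215.5544]
```

View pics/c1.png

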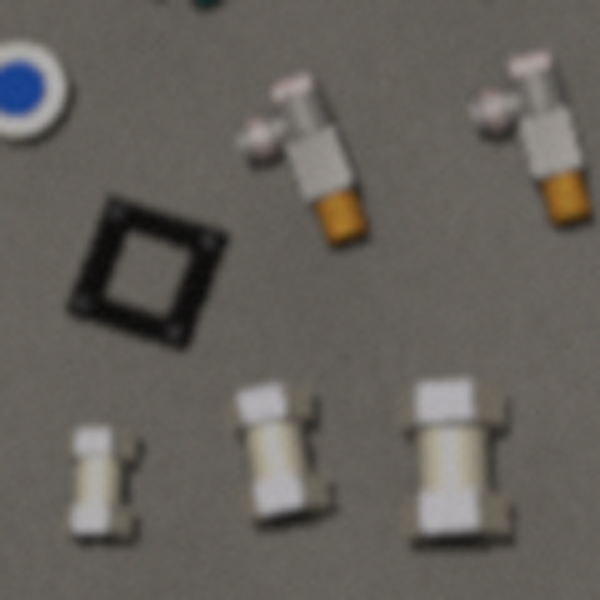

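View pics/c2.png

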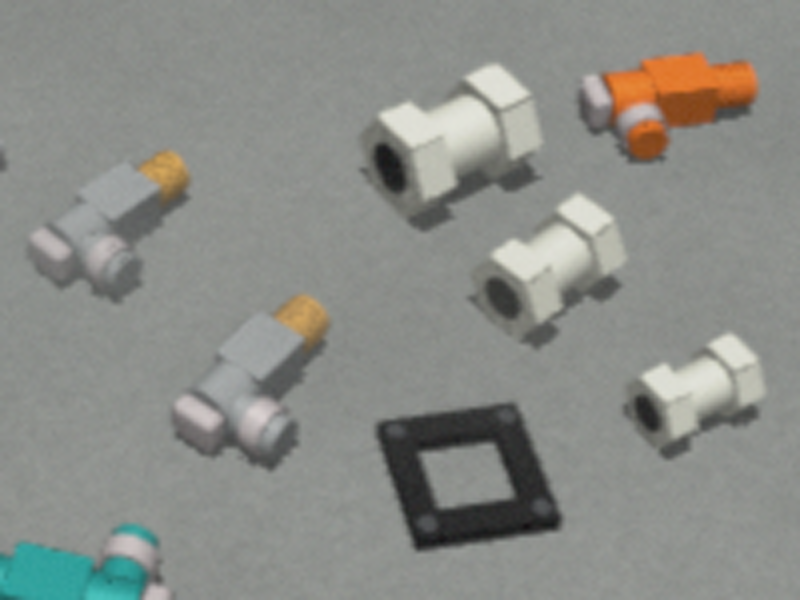

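```bash
python3 - <<'E'
from h import *
a=cv2.imread("pics/top0.png")[:,:,::-1]; b=cv2.imread("pics/scene0.png")[:,:,::-1]
def wrect(n,m,z):
    v,u=np.nonzero(m); P=np.array([ray(n,x,y,z)[:2] for x,y in zip(u,v)])
    (c,s,an)=cv2.minAreaRect((P*1000).astype(np.float32)); return np.array(c),np.array(s),an,P.mean(0)*1000
for n,img in(("top",a),("scene",b)):
    H=cv2.cvtColor(img,cv2.COLOR_RGB2HSV); V=H[...,2]
    ye=(H[...,0]>22)&(H[...,0]<33)&(H[...,1]>150)&(V>120)
    for l,st,c in blobs(ye,30):print(n,"yellow",wrect(n,l,.106))
    bl=(H[...,0]>105)&(H[...,0]<128)&(H[...,1]>150)&(V>60)
    for l,st,c in blobs(bl,800):
        if abs(c[1]-225)<20: print(n,"blue",wrect(n,l,.05))
    for l,st,c in blobs(V<50,60):
        if st[4]<3000 and (100<c[0]<500) and c[1]>160: print(n,"dark",st,wrect(n,l,.01 if st[4]<1500 else .075))
    w=(V>(118 if n=="top" else 165))
    for l,st,c in blobs(w,25):
        if st[4]<900 and (140<c[0]<520) and c[1]>190: print(n,"bright",st,c,wrect(n,l,.04),ray(n,*c,.03))
print(a[270:290:4,150],a[218:228:2,214],a[275:290:3,204])
E
```

```text
top yellow (array([ 540.1081, -277.9362]), array([84.0491, 10.8791]), 6.763428211212158, array([ 540.0778, -277.9693]))Traceback (most recent call last):
  File "<stdin>", line 12, in <module>
  File "<stdin>", line 4, in wrect
  File "h.py", line 5, in ray
    m=camera_model(n);T=np.array(m["T"])
ValueError: time passes only in moves, steps and waits
```

```bash
sed -i 's/^def ray/import functools\ncamera_model=functools.lru_cache(None)(camera_model)\ndef wrect(n,m,z):\n    v,u=np.nonzero(m); P=np.array([ray(n,x,y,z)[:2] for x,y in zip(u,v)])\n    (c,s,an)=cv2.minAreaRect((P*1000).astype(np.float32)); return np.array(c),np.array(s),round(an,1),P.mean(0)*1000\n&/' h.py
python3 - <<'E'
from h import *
a=cv2.imread("pics/top0.png")[:,:,::-1]; b=cv2.imread("pics/scene0.png")[:,:,::-1]
for n,img in(("top",a),("scene",b)):
    H=cv2.cvtColor(img,cv2.COLOR_RGB2HSV); V=H[...,2]
    ye=(H[...,0]>22)&(H[...,0]<33)&(H[...,1]>150)&(V>120)
    for l,st,c in blobs(ye,30):print(n,"yellow",wrect(n,l,.106))
    bl=(H[...,0]>105)&(H[...,0]<128)&(H[...,1]>150)&(V>60)
    for l,st,c in blobs(bl,800):
        if abs(c[1]-225)<20: print(n,"blue",wrect(n,l,.05))
    for l,st,c in blobs(V<50,60):
        if st[4]<3000 and (100<c[0]<500) and c[1]>160: print(n,"dark",st,wrect(n,l,.01 if st[4]<1000 else .075))
    w=(V>(118 if n=="top" else 165))
    for l,st,c in blobs(w,25):
        if st[4]<900 and (140<c[0]<520) and c[1]>190: print(n,"bright",st,c,wrect(n,l,.04),ray(n,*c,.03))
print(a[270:290:4,155],a[218:228:2,214],a[275:290:3,204])
E
```

```text
top yellow (array([ 540.1081, -277.9362]), array([84.0491, 10.8791]), 6.8, array([ 540.0778, -277.9693]))
top blue (array([ 544.0335, -280.4374]), array([142.3201, 199.6835]), 6.7, array([ 542.8177, -279.8937]))
top dark [345 156  29  37 808] (array([ 746.6466, -193.8574]), array([ 77.4105, 109.2528]), 77.9, array([ 746.4026, -193.7243]))
top dark [461 197  77  86 514] (array([ 472.3632, -536.3691]), array([320.0202, 159.174 ]), 36.5, array([ 473.6608, -534.4678]))
top dark [357 202  78  48 138] (array([ 607.0471, -315.0246]), array([253.9927, 121.3856]), 61.7, array([ 601.8192, -324.6777]))
top dark [354 219  81  51 369] (array([ 485.6522, -250.5702]), array([261.9428, 129.7395]), 61.9, array([ 475.4536, -269.2392]))
top dark [164 230  31  30 398] (array([566.3413, 369.0574]), array([76.2385, 74.1223]), 68.1, array([565.9651, 368.6909]))
top dark [480 337  37  22 113] (array([ 190.4763, -549.281 ]), array([ 10.8148, 122.412 ]), 24.3, array([ 191.7418, -555.1105]))
top dark [441 371  40  56 352] (array([  56.7604, -429.8642]), array([168.9472,  49.491 ]), 27.5, array([  62.9235, -432
[... 8035 characters left out ...]
27.     419.6667] (array([778.6754, 359.3727]), array([11.6826, 23.7526]), 41.5, array([778.4773, 359.3654])) [0.7748 0.3533 0.03  ]
scene bright [334 417   8  11  59] [337.6271 422.    ] (array([763.9348, 374.2892]), array([24.3908,  9.6508]), 41.4, array([764.1755, 374.4153])) [0.7604 0.3686 0.03  ]
scene bright [377 423  32  29 705] [392.6426 437.1759] (array([695.4298, 454.5597]), array([58.2128, 56.9309]), 12.9, array([696.0107, 455.5281])) [0.6915 0.4507 0.03  ]
[[101  98  92]
 [102  98  92]
 [102  98  91]
 [ 99  97  91]
 [101  96  91]] [[144 141 137]
 [146 142 138]
 [145 142 137]
 [148 144 140]
 [148 146 140]] [[169 167 164]
 [176 174 171]
 [175 172 168]
 [175 172 165]
 [176 174 176]]
```

Emit:
arm_command(deltas=[0,0,0,0,0,6.65,0,0,0,0,0,6.65,0.036,-0.0268,0,0,0,0,0.036,-0.0268,0,0,0,0,0.036,-0.0268,0,0,0,0], gripper=1)

```text
clock: 0.6
eef_pos: [0.3132, -0.493, 0.3033]
orientation: [-0.0, 0.998, 0.059, -0.0]
wrist_force: [-0.2, 0.4, 0.2]
grip_width: 0.0856
finger_force: 0.0
```

Emit:
arm_command(deltas=[0.036,-0.0268,0,0,0,0,0.036,-0.0268,0,0,0,0,0.036,-0.0268,0,0,0,0,0.036,-0.0268,0,0,0,0,0.036,-0.0268,0,0,0,0])

```text
clock: 1.1
eef_pos: [0.4763, -0.3384, 0.3036]
orientation: [-0.0, 0.998, 0.059, -0.0]
wrist_force: [0.3, -0.9, 0.1]
grip_width: 0.0855
finger_force: 0.0
```

Emit:
arm_command(deltas=[0.036,-0.0268,0,0,0,0,0.036,-0.0268,0,0,0,0,0,0,0.04,0,0,0,0,0,0.04,0,0,0,0,0,0,0,0,0])

```text
clock: 1.6
eef_pos: [0.5378, -0.2766, 0.2175]
orientation: [-0.003, 0.998, 0.06, -0.005]
wrist_force: [-0.9, -0.1, -0.6]
grip_width: 0.0854
finger_force: 0.0
```

Emit:
arm_command(deltas=[0.002,0.001,0.0325,0,0,0,0,0,0.032,0,0,0,0,0,0,0,0,0])

```text
clock: 1.9
eef_pos: [0.5407, -0.2786, 0.1566]
orientation: [-0.002, 0.998, 0.059, -0.003]
wrist_force: [-1.1, -0.6, 0.1]
grip_width: 0.0854
finger_force: 0.0
```

Emit:
arm_command(deltas=[0,0,0,0,0,0,0,0,0,0,0,0,0,0,0,0,0,0,0,0,0,0,0,0,0,0,0,0,0,0], gripper=-1)

```text
clock: 2.4
eef_pos: [0.543, -0.2793, 0.1606]
orientation: [0.001, 0.998, 0.059, 0.001]
wrist_force: [-7.5, 4.7, 26.6]
grip_width: 0.0129
finger_force: 54.2
```

Emit:
arm_command(deltas=[0,0,0,0,0,0,0,0,0,0,0,0,0,0,0,0,0,0])

```text
clock: 2.7
eef_pos: [0.5431, -0.2793, 0.1607]
orientation: [0.001, 0.998, 0.059, 0.001]
wrist_force: [-0.8, 0.2, 5.8]
grip_width: 0.0125
finger_force: 59.6
```

Emit:
arm_command(deltas=[0,0,-0.02,0,0,0,0,0,-0.02,0,0,0,0,0,-0.03,0,0,0,0,0,-0.03,0,0,0,0,0,0,0,0,0])

```text
clock: 3.2
eef_pos: [0.5442, -0.2795, 0.2641]
orientation: [0.002, 0.998, 0.059, 0.003]
wrist_force: [-0.2, -0.5, -1.8]
grip_width: 0.0125
finger_force: 59.0
```

```bash
cat >> h.py <<'E'
def look(out,scale=1):
    a=get_image("top");b=get_image("scene")
    cv2.imwrite(f"pics/{out}t.png",a[:,:,::-1]);cv2.imwrite(f"pics/{out}s.png",b[:,:,::-1]);return a,b
def plan(p,psi):
    s=state();w,x,y,z=s["orientation"];cur=np.degrees(2*np.arctan2(y,x))
    cur=(cur+180)%360-180
    d=np.array(p)-s["eef_pos"];t=np.radians(psi)
    X=np.array([np.cos(t),np.sin(t)]);Y=np.array([np.sin(t),-np.cos(t)])
    print("cur",s["eef_pos"],"psi",round(cur,2),"turn z",round((cur-psi+180)%360-180,2),"then dx,dy,dz",d[:2]@X,d[:2]@Y,-d[2],"q",s["joint_pos"])
E
python3 - <<'E'
from h import *
look("a"); s=state(); print(s["wrist_force"],s["grip_width"])
plan((.50,-.04,.25),6.8)
E
```

```text
[-0.7724  0.5202 -3.6141] 0.012202835838923804
cur [ 0.5426 -0.2788  0.2595] psi 6.81 turn z 0.01 then dx,dy,dz -0.014061101763609762 -0.24218491036332432 0.009455653989469903 q [ 0.5553  0.3819 -0.1768  1.4749  0.0682  1.2904 -1.0799]
```

View pics/as.png

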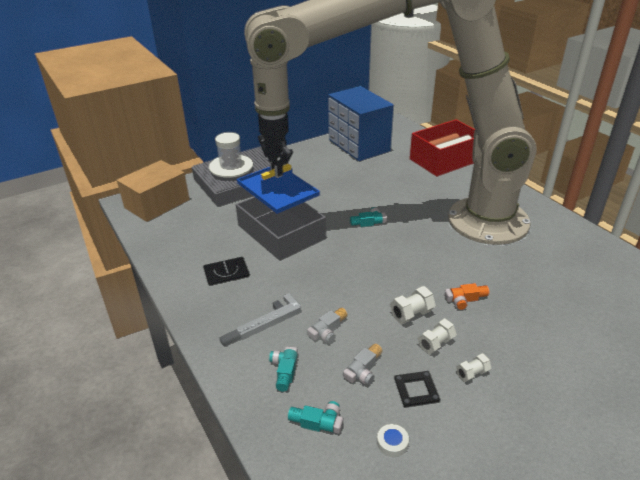

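Emit:
arm_command(deltas=[-0.003,-0.035,0,0,0,0,-0.003,-0.035,0,0,0,0,-0.003,-0.035,0,0,0,0,-0.003,-0.035,0,0,0,0,-0.003,-0.035,0,0,0,0])

```text
clock: 3.8
eef_pos: [0.5056, -0.1055, 0.2574]
orientation: [-0.0, 0.998, 0.059, -0.002]
wrist_force: [0.1, 0.9, -2.8]
grip_width: 0.0125
finger_force: 59.0
```

Emit:
arm_command(deltas=[0,-0.035,0,0,0,0,0,-0.032,0.02,0,0,0,0,0,0.04,0,0,0,0,0,0.04,0,0,0,0,0,0.025,0,0,0])

```text
clock: 4.3
eef_pos: [0.4963, -0.0399, 0.13]
orientation: [-0.001, 0.998, 0.06, -0.003]
wrist_force: [-0.8, -0.3, -2.7]
grip_width: 0.0124
finger_force: 58.9
```

Emit:
arm_command(deltas=[0,0,0,0,0,0,0,0,0,0,0,0])

```text
clock: 4.5
eef_pos: [0.4984, -0.0403, 0.1339]
orientation: [-0.0, 0.998, 0.059, -0.001]
wrist_force: [1.0, -0.7, -2.8]
grip_width: 0.0125
finger_force: 59.0
```

Emit:
arm_command(deltas=[0,0,0.008,0,0,0,0,0,0.008,0,0,0,0,0,0,0,0,0])

```text
clock: 4.8
eef_pos: [0.4988, -0.0405, 0.1179]
orientation: [-0.0, 0.998, 0.059, -0.0]
wrist_force: [-1.1, -0.8, -3.0]
grip_width: 0.0129
finger_force: 59.0
```

Emit:
arm_command(deltas=[0,0,0,0,0,0,0,0,0,0,0,0,0,0,0,0,0,0,0,0,0,0,0,0,0,0,0,0,0,0], gripper=1)

```text
clock: 5.3
eef_pos: [0.4993, -0.0404, 0.1187]
orientation: [0.0, 0.998, 0.059, 0.0]
wrist_force: [0.9, 0.6, -0.3]
grip_width: 0.0833
finger_force: 0.0
```

Emit:
arm_command(deltas=[0,0,-0.03,0,0,0,0,0,-0.04,0,0,0,0,0,-0.04,0,0,0,0,0,0,0,0,0])

```text
clock: 5.7
eef_pos: [0.5018, -0.0403, 0.2343]
orientation: [0.001, 0.998, 0.059, 0.005]
wrist_force: [-0.4, -0.8, -0.5]
grip_width: 0.0853
finger_force: 0.0
```

```bash
python3 - <<'E'
from h import *
a,b=look("b")
H=cv2.cvtColor(a,cv2.COLOR_RGB2HSV);V=H[...,2]
for l,st,c in blobs((H[...,0]>105)&(H[...,0]<128)&(H[...,1]>150)&(V>60),800): print("blue",wrect("top",l,.012))
for l,st,c in blobs(V>118,200):
    if 195<c[1]<230 and c[0]<300: print("bright",wrect("top",l,.028))
plan((.624,.1205,.22),12.2)
E
```

```text
blue (array([  37.6463, -652.4451]), array([147.7146, 215.4034]), 0.1, array([  36.912 , -652.2995]))
bright (array([684.5122, 442.7465]), array([58.5926, 56.5508]), 85.6, array([683.9255, 442.4679]))
bright (array([630.6836, 121.2225]), array([104.0333,  30.7419]), 10.4, array([629.5603, 120.5658]))
bright (array([628.2976, 261.4622]), array([104.2815,  30.3134]), 15.6, array([626.466 , 260.8808]))
cur [ 0.4996 -0.0404  0.2295] psi 6.79 turn z -5.41 then dx,dy,dz 0.15557282957982038 -0.1310153238481627 0.009494756440391494 q [ 0.3086  0.1872 -0.3269  1.8006  0.0657  1.1616 -1.4912]
```

Emit:
arm_command(deltas=[0,0,0,0,0,-4.8,0.039,-0.0326,0,0,0,0,0.039,-0.0326,0,0,0,0,0.039,-0.0326,0,0,0,0,0.039,-0.0326,0.03,0,0,0])

```text
clock: 6.3
eef_pos: [0.6216, 0.1133, 0.2045]
orientation: [-0.001, 0.995, 0.101, 0.002]
wrist_force: [1.4, -0.2, 1.4]
grip_width: 0.0854
finger_force: 0.0
```

Emit:
arm_command(deltas=[0,0,0.04,0,0,0,0,0,0.02,0,0,0,0,0,0,0,0,0,0,0,0,0,0,0])

```text
clock: 6.7
eef_pos: [0.6189, 0.1105, 0.1423]
orientation: [-0.0, 0.995, 0.101, -0.001]
wrist_force: [0.7, 0.2, 1.1]
grip_width: 0.0851
finger_force: 0.0
```

```bash
python3 - <<'E'
from h import *
plan((.6237,.1198,.078),11.5)
b=get_image("scene"); crop("scene",b,240,220,200,150,4,"pics/v1.png")
E
```

```text
cur [0.6189 0.1105 0.1423] psi 11.59 turn z 0.09 then dx,dy,dz 0.006615661194324488 -0.008194506562707819 0.06430180126761366 q [ 0.0442  0.5426 -0.3745  1.5423  0.2133  1.0992 -1.7474]
```

View pics/v1.png

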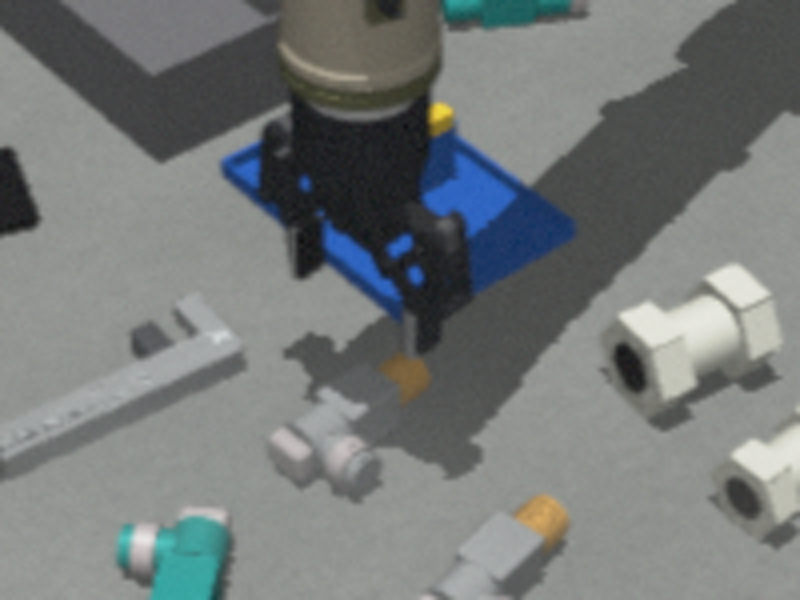

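Emit:
arm_command(deltas=[0.0066,-0.0082,0.02,0,0,0,0,0,0.03,0,0,0,0,0,0.014,0,0,0,0,0,0,0,0,0])

```text
clock: 7.15
eef_pos: [0.6233, 0.1193, 0.0779]
orientation: [0.0, 0.995, 0.101, -0.001]
wrist_force: [-0.1, -0.2, 0.4]
grip_width: 0.0853
finger_force: 0.0
```

Emit:
arm_command(deltas=[0,0,0,0,0,0,0,0,0,0,0,0,0,0,0,0,0,0,0,0,0,0,0,0,0,0,0,0,0,0], gripper=-1)

```text
clock: 7.65
eef_pos: [0.6251, 0.1196, 0.0806]
orientation: [0.0, 0.995, 0.101, 0.001]
wrist_force: [-0.4, -2.1, 4.8]
grip_width: 0.0315
finger_force: 61.4
```

Emit:
arm_command(deltas=[0,0,0,0,0,0,0,0,0,0,0,0])

```text
clock: 7.85
eef_pos: [0.6251, 0.1196, 0.0806]
orientation: [0.0, 0.995, 0.101, 0.001]
wrist_force: [-1.0, -2.8, 6.6]
grip_width: 0.0307
finger_force: 61.4
```

Emit:
arm_command(deltas=[0,0,-0.02,0,0,0,0,0,-0.03,0,0,0,0,0,-0.04,0,0,0,0,0,-0.04,0,0,0,0,0,-0.02,0,0,4.7])

```text
clock: 8.35
eef_pos: [0.6247, 0.1204, 0.2328]
orientation: [-0.0, 0.998, 0.06, 0.002]
wrist_force: [0.4, 0.3, -5.5]
grip_width: 0.0311
finger_force: 60.8
```

```bash
python3 - <<'E'
from h import *
plan((.5395,-.3215,.23),6.8); s=state(); print(s["wrist_force"],s["grip_width"])
E
```

```text
cur [0.6247 0.1204 0.2328] psi 6.88 turn z 0.08 then dx,dy,dz -0.13695573473154513 0.42867572095289286 0.0027742881773784867 q [ 0.0265  0.4736 -0.3755  1.4283  0.1762  1.2689 -1.8138]
[ 0.4009  0.2583 -5.4644] 0.031132043178365217
```

Emit:
arm_command(deltas=[-0.0125,0.039,0,0,0,0,-0.0125,0.039,0,0,0,0,-0.0125,0.039,0,0,0,0,-0.0125,0.039,0,0,0,0,-0.0125,0.039,0,0,0,0])

```text
clock: 8.85
eef_pos: [0.5843, -0.0825, 0.2284]
orientation: [-0.0, 0.998, 0.06, -0.001]
wrist_force: [0.3, -0.3, -5.1]
grip_width: 0.0311
finger_force: 60.7
```

Emit:
arm_command(deltas=[-0.0125,0.039,0,0,0,0,-0.0125,0.039,0,0,0,0,-0.0125,0.039,0,0,0,0,-0.0125,0.039,0,0,0,0,-0.0125,0.039,0,0,0,0])

```text
clock: 9.35
eef_pos: [0.5458, -0.2834, 0.2284]
orientation: [-0.0, 0.998, 0.06, -0.001]
wrist_force: [0.3, -0.4, -5.1]
grip_width: 0.0306
finger_force: 60.7
```

Emit:
arm_command(deltas=[-0.0125,0.039,0,0,0,0,0,0,0,0,0,0,0,0,0,0,0,0])

```text
clock: 9.65
eef_pos: [0.5379, -0.3238, 0.228]
orientation: [-0.0, 0.998, 0.059, -0.001]
wrist_force: [0.6, 1.8, -5.0]
grip_width: 0.031
finger_force: 60.9
```

```bash
python3 - <<'E'
from h import *
plan((.5395,-.3215,.0865),6.8); s=state(); print(s["wrist_force"],s["grip_width"])
b=get_image("scene"); crop("scene",b,200,110,160,150,4,"pics/v2.png")
E
```

```text
cur [ 0.5379 -0.3238  0.228 ] psi 6.71 turn z -0.09 then dx,dy,dz 0.0018917871112716243 -0.0020484493125138676 0.14148738183882403 q [ 0.643   0.4444 -0.2088  1.4611  0.0942  1.248  -1.0298]
[ 0.5838  1.7553 -5.0143] 0.030973973708842712
```

View pics/v2.png

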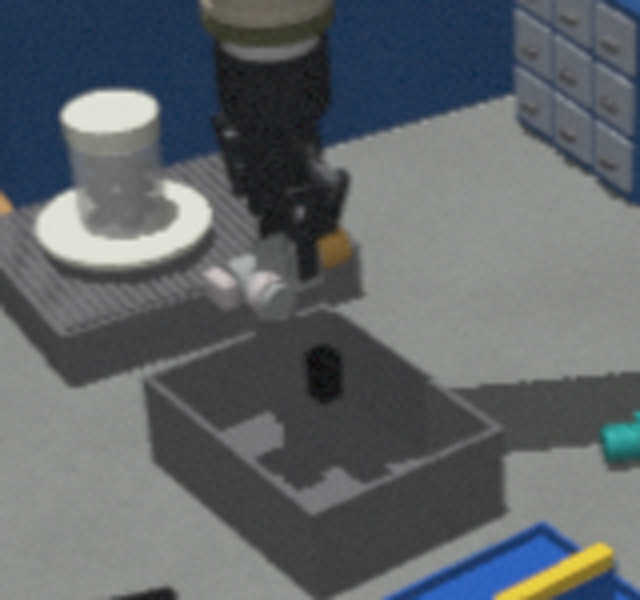

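Emit:
arm_command(deltas=[0.002,-0.002,0.03,0,0,0,0,0,0.03,0,0,0,0,0,0.03,0,0,0,0,0,0.03,0,0,0,0,0,0,0,0,0])

```text
clock: 10.2
eef_pos: [0.5388, -0.3166, 0.1041]
orientation: [-0.003, 0.998, 0.062, -0.004]
wrist_force: [-0.9, 0.3, -5.5]
grip_width: 0.0306
finger_force: 60.9
```

Emit:
arm_command(deltas=[0,0,0.012,0,0,0,0,0,0.009,0,0,0,0,0,0,0,0,0])

```text
clock: 10.5
eef_pos: [0.5409, -0.3197, 0.0877]
orientation: [-0.0, 0.998, 0.06, -0.0]
wrist_force: [-0.4, -0.7, -5.1]
grip_width: 0.0307
finger_force: 61.1
```

Emit:
arm_command(deltas=[0,0,0.0025,0,0,0,0,0,0,0,0,0])

```text
clock: 10.7
eef_pos: [0.5412, -0.3203, 0.0861]
orientation: [0.0, 0.998, 0.06, 0.0]
wrist_force: [-0.8, 0.2, -5.6]
grip_width: 0.0311
finger_force: 61.1
```

Emit:
arm_command(deltas=[0,0,0,0,0,0,0,0,0,0,0,0,0,0,0,0,0,0,0,0,0,0,0,0], gripper=0.3)

```text
clock: 11.1
eef_pos: [0.5412, -0.3203, 0.0861]
orientation: [0.0, 0.998, 0.06, 0.001]
wrist_force: [-0.2, 0.1, -0.7]
grip_width: 0.0556
finger_force: 0.0
```

Emit:
arm_command(deltas=[0,0,-0.03,0,0,0,0,0,-0.04,0,0,0,0,0,-0.04,0,0,0,0,0,-0.03,0,0,0,0,0,0,0,0,-8.5])

```text
clock: 11.6
eef_pos: [0.5431, -0.321, 0.2318]
orientation: [0.003, 0.991, 0.134, 0.004]
wrist_force: [0.6, 0.3, 0.4]
grip_width: 0.056
finger_force: 0.0
```

```bash
python3 - <<'E'
from h import *
a,b=look("c")
V=cv2.cvtColor(a,cv2.COLOR_RGB2HSV)[...,2]
for l,st,c in blobs(V>118,200):
    if 195<c[1]<230 and c[0]<300: print("bright",wrect("top",l,.028))
plan((.6225,.2595,.23),15.5); print(state()["grip_width"])
crop("scene",b,200,110,160,150,4,"pics/v3.png")
E
```

```text
bright (array([684.5122, 442.7465]), array([58.5926, 56.5508]), 85.6, array([683.9727, 442.3944]))
bright (array([628.2976, 261.4622]), array([104.2815,  30.3134]), 15.6, array([626.593 , 260.9904]))
cur [ 0.5413 -0.3204  0.227 ] psi 15.56 turn z 0.06 then dx,dy,dz 0.23316548077527616 -0.5370920713807693 -0.0030024658704502494 q [ 0.6569  0.4474 -0.2383  1.4615  0.1082  1.2428 -0.8927]
0.0557213762663855
```

View pics/v3.png

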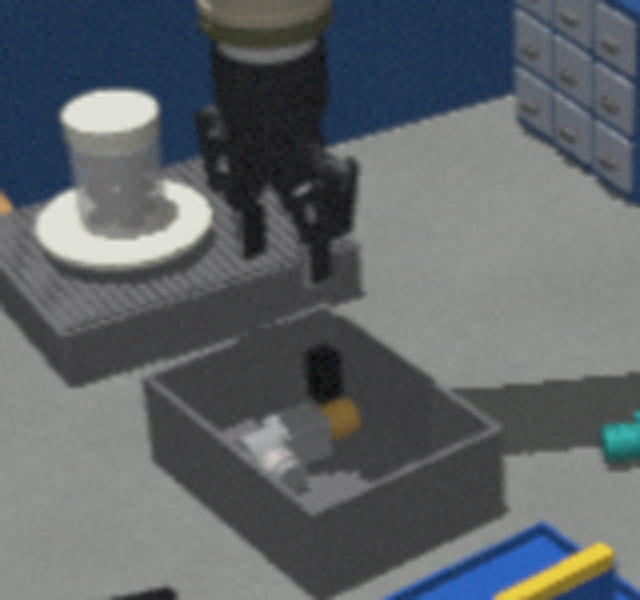

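Emit:
arm_command(deltas=[0.018,-0.0413,0,0,0,0,0.018,-0.0413,0,0,0,0,0.018,-0.0413,0,0,0,0,0.018,-0.0413,0,0,0,0,0.018,-0.0413,0,0,0,0], gripper=1)

```text
clock: 12.2
eef_pos: [0.5723, -0.0954, 0.2245]
orientation: [-0.0, 0.991, 0.132, -0.001]
wrist_force: [0.1, -0.6, -0.3]
grip_width: 0.0855
finger_force: 0.0
```

Emit:
arm_command(deltas=[0.018,-0.0413,0,0,0,0,0.018,-0.0413,0,0,0,0,0.018,-0.0413,0,0,0,0,0.018,-0.0413,0,0,0,0,0.018,-0.0413,0,0,0,0])

```text
clock: 12.7
eef_pos: [0.6043, 0.1274, 0.2244]
orientation: [0.0, 0.991, 0.132, -0.001]
wrist_force: [-0.2, -0.4, 0.0]
grip_width: 0.0852
finger_force: 0.0
```

Emit:
arm_command(deltas=[0.018,-0.0413,0,0,0,0,0.018,-0.0413,0.03,0,0,0,0.017,-0.0413,0.04,0,0,0,0,0,0.015,0,0,0,0,0,0,0,0,0])

```text
clock: 13.2
eef_pos: [0.6191, 0.2491, 0.1447]
orientation: [0.001, 0.991, 0.134, -0.004]
wrist_force: [-0.3, -0.6, 0.3]
grip_width: 0.0852
finger_force: 0.0
```

```bash
python3 - <<'E'
from h import *
plan((.622,.2595,.078),15.5)
E
```

```text
cur [0.6191 0.2491 0.1447] psi 15.37 turn z -0.13 then dx,dy,dz 0.005614596703059493 -0.009227143027471787 0.06672411175112448 q [-0.1517  0.6269 -0.4151  1.4137  0.2591  1.163  -1.9036]
```

Emit:
arm_command(deltas=[0.005,-0.009,0.02,0,0,0,0,0,0.02,0,0,0,0,0,0,0,0,0,0,0,0,0,0,0])

```text
clock: 13.6
eef_pos: [0.6246, 0.257, 0.1102]
orientation: [0.0, 0.991, 0.132, 0.0]
wrist_force: [0.3, 0.9, 0.4]
grip_width: 0.0855
finger_force: 0.0
```

```bash
python3 - <<'E'
from h import *
plan((.622,.2595,.078),15.5)
E
```

```text
cur [0.6246 0.257  0.1102] psi 15.22 turn z -0.28 then dx,dy,dz -0.0018262515804366205 -0.0030945562902443854 0.03221067908734242 q [-0.1687  0.6727 -0.4043  1.422   0.279   1.1036 -1.9252]
```

Emit:
arm_command(deltas=[-0.002,-0.003,0.016,0,0,0,0,0,0.016,0,0,0,0,0,0,0,0,0,0,0,0,0,0,0])

```text
clock: 14.0
eef_pos: [0.6209, 0.2607, 0.0768]
orientation: [0.0, 0.991, 0.134, -0.001]
wrist_force: [-0.3, -0.1, 0.2]
grip_width: 0.0855
finger_force: 0.0
```

Emit:
arm_command(deltas=[0,0,0,0,0,0,0,0,0,0,0,0,0,0,0,0,0,0,0,0,0,0,0,0,0,0,0,0,0,0], gripper=-1)

```text
clock: 14.5
eef_pos: [0.6218, 0.2607, 0.0782]
orientation: [0.0, 0.991, 0.134, 0.001]
wrist_force: [-0.7, -1.7, 4.2]
grip_width: 0.0311
finger_force: 61.2
```

Emit:
arm_command(deltas=[0,0,0,0,0,0,0,0,0,0,0,0])

```text
clock: 14.7
eef_pos: [0.6218, 0.2607, 0.0782]
orientation: [0.0, 0.991, 0.134, 0.001]
wrist_force: [-0.6, -2.7, 6.0]
grip_width: 0.0311
finger_force: 61.2
```

Emit:
arm_command(deltas=[0,0,-0.02,0,0,0,0,0,-0.03,0,0,0,0,0,-0.04,0,0,0,0,0,-0.04,0,0,0,0,0,-0.02,0,0,8.5])

```text
clock: 15.2
eef_pos: [0.6217, 0.2616, 0.2308]
orientation: [-0.001, 0.998, 0.06, 0.001]
wrist_force: [-0.5, 0.2, -3.1]
grip_width: 0.0312
finger_force: 60.3
```

```bash
python3 - <<'E'
from h import *
plan((.53,-.2395,.23),6.8); s=state(); print(s["wrist_force"],s["grip_width"])
E
```

```text
cur [0.6217 0.2616 0.2308] psi 6.89 turn z 0.09 then dx,dy,dz -0.15037745075416337 0.486749750332575 0.0007710492637168498 q [-0.1827  0.5619 -0.4028  1.3082  0.2173  1.3108 -2.0352]
[-0.5376  0.2317 -3.1202] 0.031169482206834898
```

Emit:
arm_command(deltas=[-0.0125,0.0405,0,0,0,0,-0.0125,0.0405,0,0,0,0,-0.0125,0.0405,0,0,0,0,-0.0125,0.0405,0,0,0,0,-0.0125,0.0405,0,0,0,0])

```text
clock: 15.7
eef_pos: [0.5824, 0.051, 0.2264]
orientation: [-0.0, 0.998, 0.06, -0.001]
wrist_force: [1.8, -0.4, -3.7]
grip_width: 0.0315
finger_force: 60.3
```

Emit:
arm_command(deltas=[-0.0125,0.0405,0,0,0,0,-0.0125,0.0405,0,0,0,0,-0.0125,0.0405,0,0,0,0,-0.0125,0.0405,0,0,0,0,-0.0125,0.0405,0,0,0,0])

```text
clock: 16.2
eef_pos: [0.5448, -0.1573, 0.2266]
orientation: [-0.0, 0.998, 0.06, -0.001]
wrist_force: [0.9, -0.3, -3.4]
grip_width: 0.0309
finger_force: 60.3
```

Emit:
arm_command(deltas=[-0.0125,0.0405,0,0,0,0,-0.0125,0.0405,0,0,0,0,0,0,0,0,0,0,0,0,0,0,0,0])

```text
clock: 16.6
eef_pos: [0.5297, -0.2407, 0.2263]
orientation: [-0.001, 0.998, 0.059, -0.001]
wrist_force: [0.4, 1.4, -3.6]
grip_width: 0.0311
finger_force: 60.5
```

```bash
python3 - <<'E'
from h import *
plan((.53,-.2395,.084),6.8); s=state(); print(s["wrist_force"],s["grip_width"])
E
```

```text
cur [ 0.5297 -0.2407  0.2263] psi 6.73 turn z -0.07 then dx,dy,dz 0.00039455181934480835 -0.0011627711969694348 0.14232196604576902 q [ 0.5557  0.3525 -0.2331  1.5947  0.0851  1.2064 -1.1474]
[ 0.4031  1.4159 -3.6154] 0.03107042222051736
```

Emit:
arm_command(deltas=[0,0,0.03,0,0,0,0,0,0.03,0,0,0,0,0,0.03,0,0,0,0,0,0.03,0,0,0,0,0,0,0,0,0])

```text
clock: 17.1
eef_pos: [0.5283, -0.2364, 0.1026]
orientation: [-0.003, 0.998, 0.062, -0.004]
wrist_force: [0.2, 0.4, -3.5]
grip_width: 0.0309
finger_force: 60.4
```

Emit:
arm_command(deltas=[0,0,0.01,0,0,0,0,0,0.01,0,0,0,0,0,0,0,0,0,0,0,0,0,0,0])

```text
clock: 17.5
eef_pos: [0.5311, -0.2396, 0.0881]
orientation: [0.0, 0.998, 0.06, 0.0]
wrist_force: [-0.3, 0.0, -5.0]
grip_width: 0.0307
finger_force: 60.6
```

Emit:
arm_command(deltas=[0,0,0.004,0,0,0,0,0,0,0,0,0])

```text
clock: 17.7
eef_pos: [0.5308, -0.2396, 0.0835]
orientation: [0.0, 0.998, 0.06, 0.0]
wrist_force: [-1.2, -1.0, -4.1]
grip_width: 0.0311
finger_force: 60.6
```

Emit:
arm_command(deltas=[0,0,0,0,0,0,0,0,0,0,0,0,0,0,0,0,0,0,0,0,0,0,0,0], gripper=0.3)

```text
clock: 18.1
eef_pos: [0.531, -0.2396, 0.0838]
orientation: [0.0, 0.998, 0.06, 0.0]
wrist_force: [0.1, -0.0, 0.1]
grip_width: 0.0555
finger_force: 0.0
```

Emit:
arm_command(deltas=[0,0,-0.03,0,0,0,0,0,-0.04,0,0,0,0,0,-0.04,0,0,0,0,0,-0.03,0,0,0,0,0,0,0,0,0])

```text
clock: 18.6
eef_pos: [0.5329, -0.2403, 0.229]
orientation: [0.002, 0.998, 0.06, 0.004]
wrist_force: [0.2, -0.9, 0.3]
grip_width: 0.0558
finger_force: 0.0
```

Emit:
arm_command(deltas=[-0.008,-0.04,0,0,0,0,-0.008,-0.04,0,0,0,0,-0.008,-0.04,0,0,0,0,-0.008,-0.04,0,0,0,0,0,-0.036,0,0,0,0], gripper=1)

```text
clock: 19.1
eef_pos: [0.474, -0.0471, 0.2229]
orientation: [0.0, 0.998, 0.06, -0.0]
wrist_force: [1.2, 1.1, 0.6]
grip_width: 0.0855
finger_force: 0.0
```

```bash
python3 - <<'E'
from h import *
a,b=look("d")
for n,im,z in(("top",a,.062),("scene",b,.062)):
    H=cv2.cvtColor(im,cv2.COLOR_RGB2HSV)
    for l,st,c in blobs((H[...,0]>20)&(H[...,0]<33)&(H[...,1]>150)&(H[...,2]>120),30):
        print(n,st,wrect(n,l,z))
plan((.4993,-.0404,.23),6.8)
crop("scene",b,200,130,160,150,4,"pics/v4.png")
E
```

```text
scene [325 247  28  17 166] (array([500.999 , -30.2011]), array([91.314 , 20.8512]), 6.1, array([501.351 , -30.0283]))
cur [ 0.4746 -0.0432  0.2233] psi 7.35 turn z 0.55 then dx,dy,dz 0.02483544314303741 0.0001276196093497303 -0.006708128028175053 q [ 0.3628  0.1453 -0.3674  1.8647  0.0556  1.1419 -1.4666]
```

View pics/v4.png

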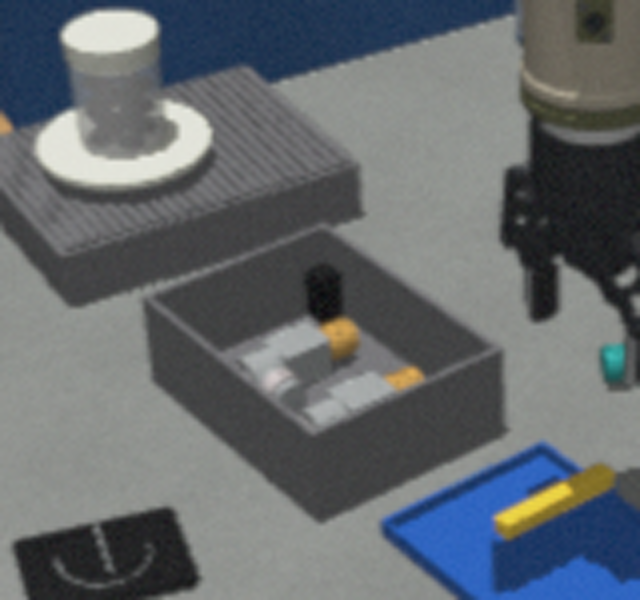

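Emit:
arm_command(deltas=[0.025,0,0,0,0,0.5,0,0,0.03,0,0,0,0,0,0.03,0,0,0,0,0,0,0,0,0,0,0,0,0,0,0])

```text
clock: 19.7
eef_pos: [0.5, -0.0461, 0.1633]
orientation: [-0.0, 0.998, 0.056, -0.001]
wrist_force: [0.5, 0.2, 1.2]
grip_width: 0.0855
finger_force: 0.0
```

```bash
python3 - <<'E'
from h import *
plan((.4993,-.0404,.118),6.8)
E
```

```text
cur [ 0.5    -0.0461  0.1633] psi 6.38 turn z -0.42 then dx,dy,dz 1.734732019201842e-05 -0.005770150821671454 0.045348542387530444 q [ 0.3397  0.2665 -0.3572  1.8701  0.1075  1.0252 -1.5214]
```

Emit:
arm_command(deltas=[0,-0.0058,0.015,0,0,-0.4,0,0,0.03,0,0,0,0,0,0,0,0,0,0,0,0,0,0,0])

```text
clock: 20.1
eef_pos: [0.5001, -0.0403, 0.1198]
orientation: [0.0, 0.998, 0.059, 0.0]
wrist_force: [0.8, 0.0, 0.5]
grip_width: 0.0857
finger_force: 0.0
```

Emit:
arm_command(deltas=[0,0,0,0,0,0,0,0,0,0,0,0,0,0,0,0,0,0,0,0,0,0,0,0,0,0,0,0,0,0], gripper=-1)

```text
clock: 20.6
eef_pos: [0.4997, -0.0401, 0.1188]
orientation: [0.0, 0.998, 0.059, 0.0]
wrist_force: [-10.1, -0.1, 27.8]
grip_width: 0.0123
finger_force: 51.0
```

Emit:
arm_command(deltas=[0,0,0,0,0,0,0,0,0,0,0,0])

```text
clock: 20.8
eef_pos: [0.4998, -0.0402, 0.1189]
orientation: [0.0, 0.998, 0.059, 0.0]
wrist_force: [-1.7, -0.6, 6.0]
grip_width: 0.0127
finger_force: 60.2
```

Emit:
arm_command(deltas=[0,0,-0.02,0,0,0,0,0,-0.04,0,0,0,0,0,-0.04,0,0,0,0,0,-0.035,0,0,0,0,0,0,0,0,0])

```text
clock: 21.3
eef_pos: [0.5016, -0.0399, 0.2583]
orientation: [0.001, 0.998, 0.059, 0.004]
wrist_force: [0.3, -0.3, -1.8]
grip_width: 0.0129
finger_force: 59.2
```

```bash
python3 - <<'E'
from h import *
plan((.543,-.2793,.25),6.8); s=state(); print(s["wrist_force"],s["grip_width"])
E
```

```text
cur [ 0.5016 -0.0399  0.2583] psi 6.81 turn z 0.01 then dx,dy,dz 0.012709684564499037 0.24264369429538085 0.008258313930756489 q [ 0.3489  0.1671 -0.3712  1.7589  0.0653  1.2194 -1.4915]
[ 0.317  -0.2799 -1.7985] 0.012896374463158833
```

Emit:
arm_command(deltas=[0.002,0.035,0,0,0,0,0.002,0.035,0,0,0,0,0.002,0.035,0,0,0,0,0.002,0.035,0,0,0,0,0.002,0.035,0,0,0,0])

```text
clock: 21.8
eef_pos: [0.5297, -0.2138, 0.2516]
orientation: [-0.001, 0.998, 0.059, -0.001]
wrist_force: [0.9, 0.1, -1.8]
grip_width: 0.0123
finger_force: 59.1
```

Emit:
arm_command(deltas=[0.002,0.035,0,0,0,0,0.001,0.0325,0,0,0,0,0,0,0.025,0,0,0,0,0,0,0,0,0,0,0,0,0,0,0])

```text
clock: 22.3
eef_pos: [0.5407, -0.278, 0.2268]
orientation: [-0.001, 0.998, 0.06, -0.002]
wrist_force: [0.0, -0.2, -2.0]
grip_width: 0.0127
finger_force: 59.1
```

```bash
python3 - <<'E'
from h import *
plan((.5436,-.2793,.161),6.8); s=state(); print(s["wrist_force"],s["grip_width"])
E
```

```text
cur [ 0.5407 -0.278   0.2268] psi 6.87 turn z 0.07 then dx,dy,dz 0.002766812318515376 0.0016195212537183264 0.06584576954184157 q [ 0.5879  0.4059 -0.2188  1.5191  0.09    1.2304 -1.0949]
[ 0.0301 -0.1923 -2.0151] 0.01270534818560273
```

Emit:
arm_command(deltas=[0.002,0.001,0.01,0,0,0,0,0,0.01,0,0,0,0,0,0,0,0,0,0,0,0,0,0,0])

```text
clock: 22.7
eef_pos: [0.5432, -0.2797, 0.2082]
orientation: [-0.0, 0.998, 0.06, -0.0]
wrist_force: [1.0, -0.4, -3.1]
grip_width: 0.012
finger_force: 59.1
```

```bash
python3 - <<'E'
from h import *
plan((.5436,-.2793,.161),6.8)
E
```

```text
cur [ 0.5432 -0.2797  0.2082] psi 6.83 turn z 0.03 then dx,dy,dz 0.00041748729519577285 -0.0003217648169579351 0.04718558956153837 q [ 0.5863  0.4249 -0.2167  1.5355  0.0954  1.1922 -1.0987]
```

Emit:
arm_command(deltas=[0,0,0.012,0,0,0,0,0,0.012,0,0,0,0,0,0.01,0,0,0,0,0,0,0,0,0,0,0,0,0,0,0])

```text
clock: 23.2
eef_pos: [0.5431, -0.28, 0.1739]
orientation: [-0.0, 0.998, 0.059, -0.0]
wrist_force: [0.1, -0.4, -2.4]
grip_width: 0.0127
finger_force: 59.1
```

Emit:
arm_command(deltas=[0,0,0.007,0,0,0,0,0,0.005,0,0,0,0,0,0,0,0,0,0,0,0,0,0,0])

```text
clock: 23.6
eef_pos: [0.5436, -0.2801, 0.163]
orientation: [0.0, 0.998, 0.059, 0.0]
wrist_force: [-1.7, 0.8, 3.5]
grip_width: 0.0125
finger_force: 59.9
```

Emit:
arm_command(deltas=[0,0,0,0,0,0,0,0,0,0,0,0,0,0,0,0,0,0,0,0,0,0,0,0,0,0,0,0,0,0], gripper=1)

```text
clock: 24.1
eef_pos: [0.5433, -0.2801, 0.1624]
orientation: [-0.0, 0.998, 0.059, 0.0]
wrist_force: [-0.0, 1.1, 0.5]
grip_width: 0.0833
finger_force: 0.0
```

Emit:
arm_command(deltas=[0,0,-0.03,0,0,0,0,0,-0.04,0,0,0,0,0,-0.03,0,0,0,0.02,-0.04,0,0,0,-8.5,0.02,-0.04,0,0,0,-8.5])

```text
clock: 24.6
eef_pos: [0.5678, -0.1949, 0.2639]
orientation: [0.001, 0.978, 0.207, 0.001]
wrist_force: [0.7, 0.8, -1.1]
grip_width: 0.0853
finger_force: 0.0
```

Emit:
arm_command(deltas=[0,-0.045,0,0,0,-8.5,0,-0.045,0,0,0,-8.5,0,-0.045,0,0,0,-8.5,0,0,0,0,0,-8.5,0,0,0,0,0,-8.5])

```text
clock: 25.1
eef_pos: [0.4949, -0.0794, 0.2629]
orientation: [0.001, 0.835, 0.55, 0.0]
wrist_force: [1.1, -0.5, 0.2]
grip_width: 0.0854
finger_force: 0.0
```

```bash
python3 - <<'E'
from h import *
a,b=look("e")
H=cv2.cvtColor(a,cv2.COLOR_RGB2HSV);V=H[...,2]
for l,st,c in blobs((H[...,0]>105)&(H[...,0]<128)&(H[...,1]>150)&(V>60),300): print("blue",wrect("top",l,.056))
for l,st,c in blobs((H[...,0]>22)&(H[...,0]<33)&(H[...,1]>150)&(V>120),30): print("yellow",wrect("top",l,.106))
for n,im in(("top",a),("scene",b)):
  for l,st,c in blobs(cv2.cvtColor(im,cv2.COLOR_RGB2HSV)[...,2]<50,200):
    w=wrect(n,l,.01)
    if abs(w[0][1]-370)<80 and abs(w[0][0]-567)<80: print(n,"gasket",w)
plan((.539,.381,.23),68.1)
cv2.imwrite("pics/e2.png",np.hstack([cv2.resize(a[190:310,150:300,::-1],None,fx=2.66,fy=2.66,interpolation=2),cv2.resize(b[165:285,210:360,::-1],None,fx=2.66,fy=2.66,interpolation=2)]))
E
```

```text
blue (array([ 542.2396, -279.2849]), array([141.7035, 198.8369]), 6.8, array([ 541.0597, -278.73  ]))
blue (array([  40.5848, -637.9858]), array([144.0822, 210.1919]), 0.1, array([  39.8137, -637.841 ]))
yellow (array([ 539.7666, -277.4297]), array([84.6073, 10.8529]), 7.0, array([ 539.5267, -277.497 ]))
top gasket (array([566.1011, 369.2025]), array([76.3323, 74.4807]), 68.4, array([566.0371, 368.8296]))
scene gasket (array([573.2788, 378.8621]), array([69.5998, 73.2254]), 67.8, array([578.1235, 384.7977]))
cur [ 0.4954 -0.0807  0.2627] psi 66.46 turn z -1.64 then dx,dy,dz 0.4446019443990605 -0.13178467306966268 0.032727078785766445 q [ 0.5136  0.1744 -0.4648  1.7468  0.0827  1.2391 -0.3828]
```

View pics/e2.png

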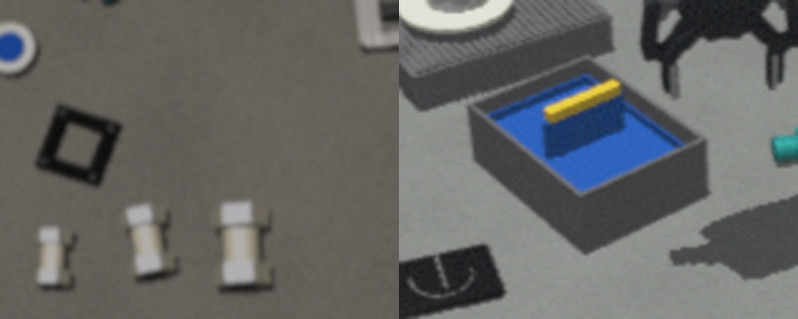

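Emit:
arm_command(deltas=[0.0405,-0.012,0,0,0,-1.6,0.0405,-0.012,0,0,0,0,0.0405,-0.012,0,0,0,0,0.0405,-0.012,0,0,0,0,0.0405,-0.012,0,0,0,0], gripper=-0.06)

```text
clock: 25.7
eef_pos: [0.5176, 0.1305, 0.2625]
orientation: [0.0, 0.831, 0.556, 0.0]
wrist_force: [0.5, 0.3, -0.3]
grip_width: 0.0399
finger_force: 0.0
```

Emit:
arm_command(deltas=[0.0405,-0.012,0,0,0,0,0.0405,-0.012,0,0,0,0,0.0405,-0.012,0,0,0,0,0.0405,-0.012,0,0,0,0,0.0405,-0.012,0,0,0,0])

```text
clock: 26.2
eef_pos: [0.5384, 0.3407, 0.2621]
orientation: [0.0, 0.831, 0.556, -0.0]
wrist_force: [0.3, 0.9, 0.6]
grip_width: 0.0402
finger_force: 0.0
```

Emit:
arm_command(deltas=[0.0405,-0.012,0.04,0,0,0,0,0,0.04,0,0,0,0,0,0.04,0,0,0,0,0,0,0,0,0,0,0,0,0,0,0])

```text
clock: 26.7
eef_pos: [0.5417, 0.3752, 0.1482]
orientation: [-0.0, 0.83, 0.557, -0.001]
wrist_force: [0.5, 0.3, 1.3]
grip_width: 0.0402
finger_force: 0.0
```

```bash
python3 - <<'E'
from h import *
plan((.539,.381,.0765),68.1);print(state()["grip_width"])
b=get_image("scene"); crop("scene",b,350,270,160,140,4,"pics/v5.png")
E
```

```text
cur [0.5417 0.3752 0.1482] psi 67.71 turn z -0.39 then dx,dy,dz 0.004359752071866892 -0.004650397502886345 0.07171674787138586 q [-0.2466  0.645  -0.6079  1.4366  0.3801  1.1799 -1.2945]
0.04020006201004072
```

View pics/v5.png

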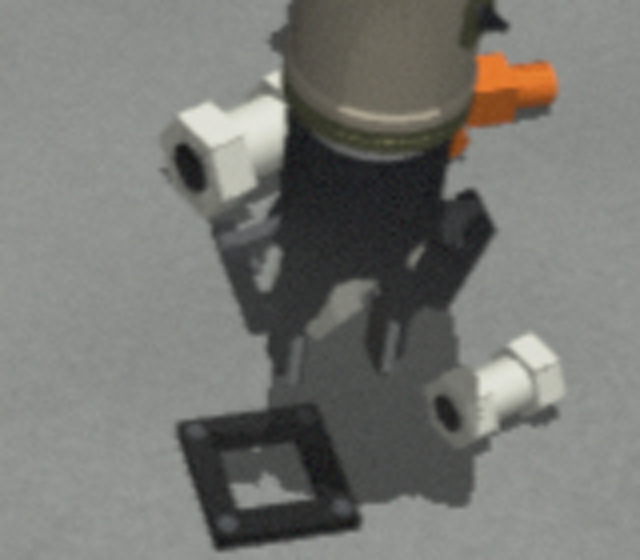

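Emit:
arm_command(deltas=[0.004,-0.0045,0.02,0,0,-0.4,0,0,0.02,0,0,0,0,0,0,0,0,0,0,0,0,0,0,0])

```text
clock: 27.15
eef_pos: [0.5399, 0.3813, 0.1106]
orientation: [0.0, 0.828, 0.561, 0.001]
wrist_force: [0.9, 0.4, 1.2]
grip_width: 0.0402
finger_force: 0.0
```

```bash
python3 - <<'E'
from h import *
plan((.539,.381,.0765),68.1)
E
```

```text
cur [0.5399 0.3813 0.1106] psi 68.22 turn z 0.12 then dx,dy,dz -0.0005916389442395999 -0.0006870471605386202 0.034077314615197474 q [-0.2631  0.6853 -0.5947  1.4641  0.4067  1.1138 -1.3125]
```

Emit:
arm_command(deltas=[-0.0005,-0.0005,0.018,0,0,0,0,0,0.015,0,0,0,0,0,0,0,0,0,0,0,0,0,0,0])

```text
clock: 27.55
eef_pos: [0.5384, 0.3807, 0.0757]
orientation: [-0.0, 0.828, 0.561, 0.0]
wrist_force: [0.7, 0.6, 0.6]
grip_width: 0.0402
finger_force: 0.0
```

Emit:
arm_command(deltas=[0,0,0,0,0,0,0,0,0,0,0,0,0,0,0,0,0,0,0,0,0,0,0,0,0,0,0,0,0,0], gripper=-1)

```text
clock: 28.05
eef_pos: [0.5387, 0.3812, 0.0764]
orientation: [-0.0, 0.828, 0.561, 0.001]
wrist_force: [-0.4, 0.1, 6.4]
grip_width: 0.0138
finger_force: 59.2
```

Emit:
arm_command(deltas=[0,0,0,0,0,0,0,0,0,0,0,0])

```text
clock: 28.25
eef_pos: [0.5386, 0.3812, 0.0764]
orientation: [-0.0, 0.828, 0.561, 0.001]
wrist_force: [-0.3, -1.0, 6.1]
grip_width: 0.0138
finger_force: 59.2
```

Emit:
arm_command(deltas=[0,0,-0.02,0,0,0,0,0,-0.035,0,0,-7.2,0,0,-0.04,0,0,-7.2,0,0,-0.04,0,0,-7.2,0,0,-0.025,0,0,-7.1])

```text
clock: 28.75
eef_pos: [0.5385, 0.3813, 0.2389]
orientation: [0.0, 0.661, 0.751, 0.002]
wrist_force: [0.5, -0.6, 0.5]
grip_width: 0.0135
finger_force: 58.7
```

```bash
python3 - <<'E'
from h import *
plan((.5176,-.3323,.235),96.8);s=state();print(s["wrist_force"],s["grip_width"])
b=get_image("scene"); crop("scene",b,350,200,160,150,4,"pics/v6.png")
E
```

```text
cur [0.5385 0.3813 0.2389] psi 97.3 turn z 0.5 then dx,dy,dz -0.7061283020614842 -0.10521134153113398 0.003851668883990189 q [-0.1845  0.6    -0.7443  1.3344  0.403   1.3551 -0.7964]
[ 0.4741 -0.6113  0.4633] 0.013530876984819333
```

View pics/v6.png

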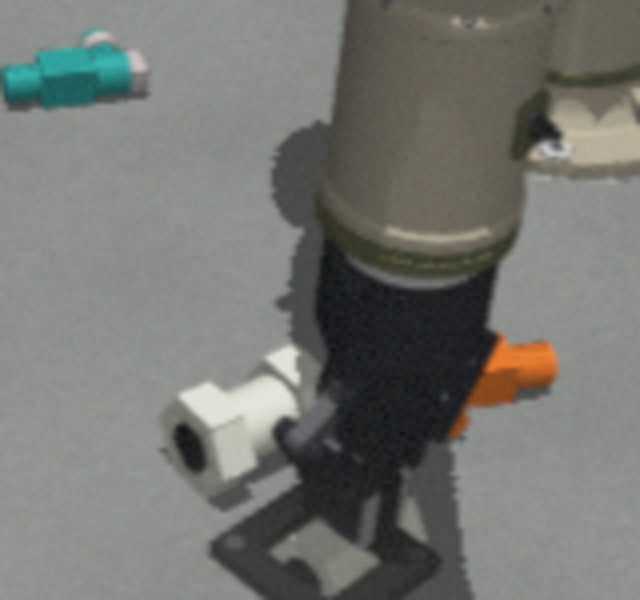

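Emit:
arm_command(deltas=[-0.044,-0.0066,0,0,0,0.5,-0.044,-0.0066,0,0,0,0,-0.044,-0.0066,0,0,0,0,-0.044,-0.0066,0,0,0,0,-0.044,-0.0066,0,0,0,0])

```text
clock: 29.3
eef_pos: [0.5302, 0.1565, 0.2349]
orientation: [0.0, 0.666, 0.746, -0.0]
wrist_force: [0.7, -0.2, 0.0]
grip_width: 0.0133
finger_force: 58.7
```

Emit:
arm_command(deltas=[-0.044,-0.0066,0,0,0,0,-0.044,-0.0066,0,0,0,0,-0.044,-0.0066,0,0,0,0,-0.044,-0.0066,0,0,0,0,-0.044,-0.0066,0,0,0,0])

```text
clock: 29.8
eef_pos: [0.5223, -0.0658, 0.2352]
orientation: [0.0, 0.666, 0.746, 0.0]
wrist_force: [-0.4, -0.1, -0.8]
grip_width: 0.0135
finger_force: 58.7
```

Emit:
arm_command(deltas=[-0.044,-0.0066,0,0,0,0,-0.044,-0.0066,0,0,0,0,-0.044,-0.0066,0,0,0,0,-0.044,-0.0066,0,0,0,0,-0.044,-0.0066,0,0,0,0])

```text
clock: 30.3
eef_pos: [0.5145, -0.288, 0.235]
orientation: [0.0, 0.666, 0.746, -0.0]
wrist_force: [1.0, 0.4, -0.6]
grip_width: 0.0137
finger_force: 58.7
```

Emit:
arm_command(deltas=[-0.044,-0.0066,0,0,0,0,0,0,0,0,0,0,0,0,0,0,0,0])

```text
clock: 30.6
eef_pos: [0.5126, -0.332, 0.2343]
orientation: [-0.001, 0.667, 0.745, 0.0]
wrist_force: [0.5, -0.2, -1.0]
grip_width: 0.0137
finger_force: 58.8
```

```bash
python3 - <<'E'
from h import *
plan((.5176,-.3323,.127),96.8);s=state();print(s["wrist_force"],s["grip_width"])
E
```

```text
cur [ 0.5126 -0.332   0.2343] psi 96.31 turn z -0.49 then dx,dy,dz -0.0009061138441788065 0.004894890212752455 0.10734611877562461 q [ 0.9208  0.4486 -0.5417  1.4921  0.236   1.2674  0.4622]
[ 0.5158 -0.2116 -1.0471] 0.013680326525403809
```

Emit:
arm_command(deltas=[-0.001,0.005,0.03,0,0,-0.5,0,0,0.03,0,0,0,0,0,0.03,0,0,0,0,0,0,0,0,0,0,0,0,0,0,0])

```text
clock: 31.1
eef_pos: [0.5189, -0.3297, 0.1455]
orientation: [-0.0, 0.662, 0.75, 0.0]
wrist_force: [0.4, 0.4, 0.5]
grip_width: 0.0138
finger_force: 58.7
```

```bash
python3 - <<'E'
from h import *
plan((.5176,-.3323,.126),96.8);s=state();print(s["wrist_force"],s["grip_width"])
E
```

```text
cur [ 0.5189 -0.3297  0.1455] psi 97.11 turn z 0.31 then dx,dy,dz -0.002462666668691949 -0.0015568659546905694 0.01953860630542409 q [ 0.8972  0.5382 -0.5214  1.5764  0.2888  1.1054  0.4304]
[0.422  0.3512 0.5367] 0.013823002226892239
```

Emit:
arm_command(deltas=[-0.002,-0.001,0.01,0,0,0,0,0,0.0095,0,0,0,0,0,0,0,0,0,0,0,0,0,0,0])

```text
clock: 31.5
eef_pos: [0.5176, -0.3333, 0.1256]
orientation: [-0.0, 0.663, 0.749, 0.0]
wrist_force: [-1.1, 0.6, -0.7]
grip_width: 0.0138
finger_force: 58.8
```

Emit:
arm_command(deltas=[0,0,0,0,0,0,0,0,0,0,0,0,0,0,0,0,0,0,0,0,0,0,0,0], gripper=-0.35)

```text
clock: 31.9
eef_pos: [0.5178, -0.3333, 0.1257]
orientation: [0.0, 0.663, 0.749, 0.0]
wrist_force: [0.5, -0.2, 0.4]
grip_width: 0.0276
finger_force: 0.0
```

Emit:
arm_command(deltas=[0,0,-0.02,0,0,0,0,0,-0.03,0,0,0,0,0,-0.03,0,0,0,0,0,-0.02,0,0,-8.5,0,0,0,0,0,-8.5])

```text
clock: 32.4
eef_pos: [0.5191, -0.3337, 0.2296]
orientation: [0.003, 0.542, 0.84, -0.0]
wrist_force: [0.2, 0.3, 0.6]
grip_width: 0.028
finger_force: 0.0
```

```bash
python3 - <<'E'
from h import *
a,b=look("f")
V=cv2.cvtColor(a,cv2.COLOR_RGB2HSV)[...,2]
for l,st,c in blobs(V>118,150):
    if 260<c[1]<300 and c[0]<300: print("bright",c,wrect("top",l,.042))
plan((.4485,.292,.22),189.6)
# nut tops: brightest (top flats)
m=V[262:300,190:220]; print((m[:, :]//1)[::3,::2])
E
```

```text
bright [239.0709 280.5433] (array([437.8764, 189.5008]), array([91.246 , 38.5216]), 0.1, array([437.3451, 189.079 ]))
bright [203.7833 279.251 ] (array([449.9361, 293.234 ]), array([76.5951, 32.5543]), 8.0, array([449.0082, 292.4762]))
bright [168.1333 285.4444] (array([438.5517, 398.3026]), array([26.4002, 62.0105]), 85.7, array([438.5934, 397.6126]))
cur [ 0.5179 -0.3335  0.2264] psi 114.13 turn z -75.47 then dx,dy,dz -0.035891998086244936 0.6282789344333731 0.00637979120860771 q [ 0.9541  0.4766 -0.5983  1.4871  0.2749  1.2609  0.7454]
[[ 97  99  98 102 100 101 100 100  98  97 100  97  97  97  95]
 [102 101 101 101 102 101 102 105 106  99  99  98  97  95  98]
 [ 99 100  98 106 143 159 168 172 142 110 109  99  99  99 100]
 [100  99 102 116 161 179 177 178 162 109 107  84  86  99  97]
 [100 100 103 110 120 147 158 158 140 105  71  54  86 100  99]
 [100  97 100  97  82 149 174 178 170 140  83  80  98  99  99]
 [101 100  99 103  98 137 170 177 174 150 101  66  98  99  99]
 [102 101 101  99  99 124 164 175 176 158 116  77 100 100 101]
 [ 99  99  98  99 102 127 172 176 177 173 128 107 102  87 100]
 [100  99 102 100 105 128 172 178 179 177 142 106 102  77  98]
 [100  98  99  98 104 113 134 126  97  74  50  52  57  65  94]
 [ 98  99  99 101 100  88  57  53  55  71  79  83  97 100 102]
 [ 98  99  96 101  99 101 101 100 102 100 101 103 102 102 106]]
```

Emit:
arm_command(deltas=[0,0,0,0,0,-8.4,0,0,0,0,0,-8.4,0,0,0,0,0,-8.4,0,0,0,0,0,-8.4,0,0,0,0,0,-8.4], gripper=1)

```text
clock: 33.0
eef_pos: [0.5173, -0.3331, 0.2247]
orientation: [-0.001, 0.207, 0.978, 0.0]
wrist_force: [-0.3, 0.4, 0.2]
grip_width: 0.0858
finger_force: 0.0
```

Emit:
arm_command(deltas=[0,0,0,0,0,-8.4,0,0,0,0,0,-8.4,0,0,0,0,0,-8.4,0,0,0,0,0,-7.7,0,0,0,0,0,0])

```text
clock: 33.5
eef_pos: [0.5173, -0.3333, 0.2246]
orientation: [-0.001, -0.077, 0.997, 0.001]
wrist_force: [0.7, 0.1, -0.2]
grip_width: 0.0855
finger_force: 0.0
```

```bash
python3 - <<'E'
from h import *
plan((.449,.292,.225),189)
E
```

```text
cur [ 0.5173 -0.3333  0.2246] psi -171.21 turn z -0.21 then dx,dy,dz -0.03039461459173828 0.6282346158470277 -0.0004161607438822046 q [ 1.1148  0.5503 -0.8493  1.4811  0.4187  1.3012  1.9507]
```

Emit:
arm_command(deltas=[-0.0022,0.0449,0,0,0,0,-0.0022,0.0449,0,0,0,0,-0.0022,0.0449,0,0,0,0,-0.0022,0.0449,0,0,0,0,-0.0022,0.0449,0,0,0,0])

```text
clock: 34.0
eef_pos: [0.4931, -0.1081, 0.2253]
orientation: [-0.0, -0.074, 0.997, 0.0]
wrist_force: [1.0, 0.4, 1.6]
grip_width: 0.0852
finger_force: 0.0
```

Emit:
arm_command(deltas=[-0.0022,0.0449,0,0,0,0,-0.0022,0.0449,0,0,0,0,-0.0022,0.0449,0,0,0,0,-0.0022,0.0449,0,0,0,0,-0.0022,0.0449,0,0,0,0])

```text
clock: 34.5
eef_pos: [0.4693, 0.1152, 0.2255]
orientation: [0.0, -0.073, 0.997, -0.0]
wrist_force: [0.1, 0.1, -0.6]
grip_width: 0.0857
finger_force: 0.0
```

Emit:
arm_command(deltas=[-0.0022,0.0449,0,0,0,0,-0.0022,0.0449,0,0,0,0,-0.0022,0.0449,0,0,0,0,-0.0022,0.0449,0,0,0,0,0,0,0,0,0,0])

```text
clock: 35.0
eef_pos: [0.4468, 0.3001, 0.2259]
orientation: [-0.0, -0.079, 0.997, 0.002]
wrist_force: [-0.7, -0.1, -0.7]
grip_width: 0.0857
finger_force: 0.0
```

Emit:
arm_command(deltas=[0,0,0.04,0,0,0,0,0,0.04,0,0,0,0,0,0,0,0,0,0,0,0,0,0,0])

```text
clock: 35.4
eef_pos: [0.4506, 0.2923, 0.1458]
orientation: [-0.001, -0.076, 0.997, -0.0]
wrist_force: [0.4, -0.1, 0.7]
grip_width: 0.0854
finger_force: 0.0
```

```bash
python3 - <<'E'
from h import *
plan((.449,.292,.078),189)
b=get_image("scene"); crop("scene",b,360,230,150,140,4,"pics/v7.png")
E
```

```text
cur [0.4506 0.2923 0.1458] psi -171.3 turn z -0.3 then dx,dy,dz 0.0016127552154742723 -8.467015662150446e-05 0.06783931621916957 q [ 0.1393  0.5303 -0.9913  1.777   0.4917  1.1077  0.7047]
```

View pics/v7.png

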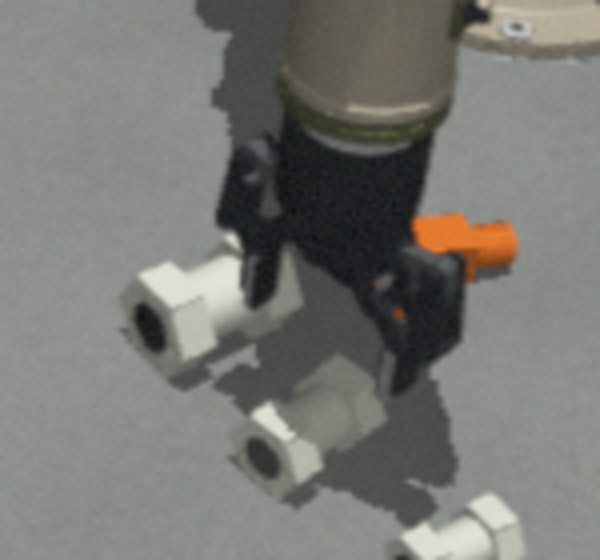

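Emit:
arm_command(deltas=[0.0015,0,0.03,0,0,0,0,0,0.03,0,0,0,0,0,0.008,0,0,0,0,0,0,0,0,0,0,0,0,0,0,0])

```text
clock: 35.95
eef_pos: [0.4502, 0.2931, 0.0796]
orientation: [0.001, -0.077, 0.997, 0.001]
wrist_force: [0.3, -0.1, 0.5]
grip_width: 0.0855
finger_force: 0.0
```

Emit:
arm_command(deltas=[0,0,0,0,0,0,0,0,0,0,0,0,0,0,0,0,0,0,0,0,0,0,0,0,0,0,0,0,0,0], gripper=-1)

```text
clock: 36.45
eef_pos: [0.4497, 0.2924, 0.0784]
orientation: [0.0, -0.077, 0.997, 0.0]
wrist_force: [-1.0, -1.3, 6.7]
grip_width: 0.0336
finger_force: 59.0
```

Emit:
arm_command(deltas=[0,0,0,0,0,0,0,0,0,0,0,0])

```text
clock: 36.65
eef_pos: [0.4497, 0.2924, 0.0784]
orientation: [0.0, -0.077, 0.997, 0.0]
wrist_force: [-1.7, -1.3, 6.8]
grip_width: 0.0334
finger_force: 59.0
```

Emit:
arm_command(deltas=[0,0,-0.02,0,0,0,0,0,-0.035,0,0,0,0,0,-0.04,0,0,8.4,0,0,-0.04,0,0,8.4,0,0,-0.025,0,0,8.4])

```text
clock: 37.15
eef_pos: [0.4495, 0.2931, 0.2406]
orientation: [0.001, 0.144, 0.99, 0.001]
wrist_force: [-0.3, 0.2, -1.1]
grip_width: 0.0332
finger_force: 59.7
```

Emit:
arm_command(deltas=[0,0,0,0,0,8.4,0,0,0,0,0,8.4,0,0,0,0,0,8.4,0,0,0,0,0,8.4,0,0,0,0,0,8.4])

```text
clock: 37.65
eef_pos: [0.4491, 0.2922, 0.2375]
orientation: [-0.0, 0.49, 0.872, -0.0]
wrist_force: [0.1, 0.5, -1.3]
grip_width: 0.0335
finger_force: 59.8
```

Emit:
arm_command(deltas=[0,0,0,0,0,8.4,0,0,0,0,0,8.4,0,0,0,0,0,8.2,0,0,0,0,0,0])

```text
clock: 38.05
eef_pos: [0.4491, 0.2923, 0.2375]
orientation: [0.0, 0.665, 0.747, -0.0]
wrist_force: [-0.3, 0.5, -0.9]
grip_width: 0.033
finger_force: 59.8
```

```bash
python3 - <<'E'
from h import *
plan((.5355,-.2295,.25),96.8);s=state();print(s["wrist_force"],s["grip_width"])
E
```

```text
cur [0.4491 0.2923 0.2375] psi 96.59 turn z -0.21 then dx,dy,dz -0.5283570289609593 0.024051636439997758 -0.012453926349750871 q [-0.018   0.3221 -0.7501  1.6868  0.2317  1.2243 -0.7069]
[-0.265   0.538  -0.9007] 0.033043923248251075
```

Emit:
arm_command(deltas=[-0.044,0.002,0,0,0,0,-0.044,0.002,0,0,0,0,-0.044,0.002,0,0,0,0,-0.044,0.002,0,0,0,0,-0.044,0.002,0,0,0,0])

```text
clock: 38.55
eef_pos: [0.4848, 0.0733, 0.2377]
orientation: [0.0, 0.663, 0.749, 0.0]
wrist_force: [1.5, -0.1, -1.1]
grip_width: 0.0332
finger_force: 59.8
```

Emit:
arm_command(deltas=[-0.044,0.002,0,0,0,0,-0.044,0.002,0,0,0,0,-0.044,0.002,0,0,0,0,-0.044,0.002,0,0,0,0,-0.044,0.002,0,0,0,0])

```text
clock: 39.05
eef_pos: [0.5204, -0.1441, 0.2376]
orientation: [0.0, 0.663, 0.749, -0.0]
wrist_force: [0.2, 0.6, -0.7]
grip_width: 0.0334
finger_force: 59.8
```

Emit:
arm_command(deltas=[-0.044,0.002,0,0,0,0,-0.044,0.002,0,0,0,0,0,0,0.03,0,0,0,0,0,0.03,0,0,0,0,0,0,0,0,0])

```text
clock: 39.55
eef_pos: [0.5323, -0.2288, 0.1731]
orientation: [-0.004, 0.663, 0.748, -0.001]
wrist_force: [-0.3, 0.5, -1.2]
grip_width: 0.0333
finger_force: 59.9
```

```bash
python3 - <<'E'
from h import *
plan((.5355,-.2285,.128),96.8);s=state();print(s["wrist_force"],s["grip_width"])
E
```

```text
cur [ 0.5323 -0.2288  0.1731] psi 96.91 turn z 0.11 then dx,dy,dz -0.0001051166520813331 0.003229736116364969 0.045071524572780575 q [ 0.6915  0.4253 -0.4361  1.6486  0.1933  1.1192  0.3239]
[-0.2788  0.4623 -1.2312] 0.03326833050010568
```

Emit:
arm_command(deltas=[0,0.002,0.015,0,0,0,0,0,0.015,0,0,0,0,0,0,0,0,0,0,0,0,0,0,0])

```text
clock: 39.95
eef_pos: [0.5369, -0.2289, 0.1478]
orientation: [-0.0, 0.664, 0.748, 0.0]
wrist_force: [-0.4, -0.5, -0.4]
grip_width: 0.0333
finger_force: 59.9
```

```bash
python3 - <<'E'
from h import *
plan((.5355,-.2285,.127),96.8);s=state();print(s["wrist_force"],s["grip_width"])
E
```

```text
cur [ 0.5369 -0.2289  0.1478] psi 96.75 turn z -0.05 then dx,dy,dz 0.0005553624350834369 -0.0013226223691719956 0.020751248488970697 q [ 0.6813  0.4562 -0.4289  1.6673  0.211   1.0642  0.3061]
[-0.4176 -0.4869 -0.4315] 0.033304227497209696
```

Emit:
arm_command(deltas=[0,-0.001,0.01,0,0,0,0,0,0.0105,0,0,0,0,0,0,0,0,0,0,0,0,0,0,0])

```text
clock: 40.35
eef_pos: [0.5356, -0.2291, 0.1265]
orientation: [-0.0, 0.665, 0.747, -0.0]
wrist_force: [-0.1, -0.7, -1.1]
grip_width: 0.0331
finger_force: 60.1
```

Emit:
arm_command(deltas=[0,0,0,0,0,0,0,0,0,0,0,0,0,0,0,0,0,0,0,0,0,0,0,0,0,0,0,0,0,0], gripper=0.4)

```text
clock: 40.85
eef_pos: [0.5358, -0.2292, 0.1271]
orientation: [0.0, 0.665, 0.747, 0.0]
wrist_force: [-0.3, 0.2, -0.2]
grip_width: 0.0601
finger_force: 0.0
```

Emit:
arm_command(deltas=[0,0,-0.02,0,0,0,0,0,-0.035,0,0,0,0,0,-0.04,0,0,0,0,0,-0.04,0,0,0,0.04,0,0,0,0,0])

```text
clock: 41.35
eef_pos: [0.5328, -0.1954, 0.268]
orientation: [0.005, 0.668, 0.744, 0.001]
wrist_force: [2.1, 0.1, 0.3]
grip_width: 0.06
finger_force: 0.0
```

Emit:
arm_command(deltas=[0.045,0,0,0,0,0,0.045,0,0,0,0,0,0.045,0,0,0,0,0,0.045,0,0,0,0,0,0,0,0,0,0,0])

```text
clock: 41.85
eef_pos: [0.5092, -0.003, 0.2628]
orientation: [-0.0, 0.661, 0.751, 0.001]
wrist_force: [1.2, -0.9, -0.1]
grip_width: 0.0599
finger_force: 0.0
```

```bash
python3 - <<'E'
from h import *
a,b=look("g")
H=cv2.cvtColor(a,cv2.COLOR_RGB2HSV);V=H[...,2]
for l,st,c in blobs((H[...,0]>22)&(H[...,0]<33)&(H[...,1]>150)&(V>120),30): print("yellow",wrect("top",l,.106))
cv2.imwrite("pics/g2.png",np.hstack([cv2.resize(a[185:285,340:450,::-1],None,fx=3.6,fy=3.6,interpolation=2),cv2.resize(b[165:265,220:330,::-1],None,fx=3.6,fy=3.6,interpolation=2)]))
E
```

```text
yellow (array([ 539.8872, -278.42  ]), array([84.5948, 12.9032]), 6.6, array([ 538.9002, -278.3887]))
```

View pics/g2.png

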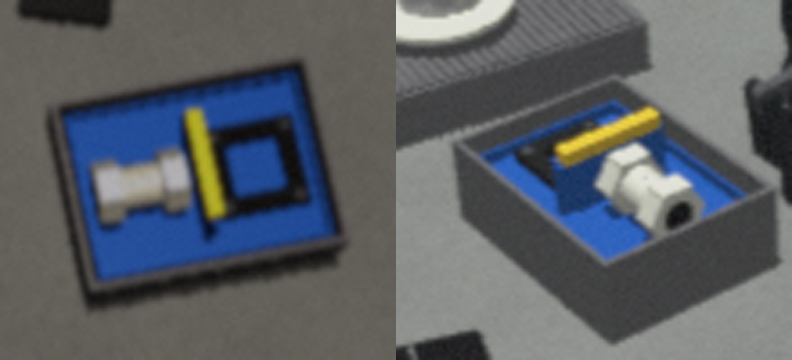

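The tray is level on its posts, with the gasket to the right of the handle and the medium coupling to its left. The gripper is clear of everything.

```bash
python3 -c "
from rig import *
print(hand_in())"
```

```text
the job is handed in; nothing more can be done
None
```

The job is handed in, but no verdict came back: by the last pictures, both valves lay flat on the box floor before the tray went back on its posts, and the gasket and medium coupling are on the tray; I did not move anything else.

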